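# Put the salvaged heat sinks away in the drawer

### The job

Pull open the drawer of the grey unit, turn the yellow parts cup mouth-up, and stand it in the drawer with every aluminium heat sink from the bench inside it. The heat sinks may go in before or after the cup is put in the drawer. Finish with the drawer pushed fully shut, and leave the other things on the bench where they are.

Things in the scene. Friction and masses are not known exactly. Their poses are not given: they have to be found in the camera images.
- cup: square yellow plastic parts cup, outside 60 x 60 x 60 mm, walls 3, bottom 4, inside 54 x 54 x 56 mm, 70 to 120 g; starts mouth-down on the bench. Origin: centre of its MOUTH (rim plane); z points from the mouth to the closed bottom (z up = mouth-down, z down = mouth-up); x and y are square to its straight side walls. It rests steadily on any face
- cup_base (a point): centre of the cup's closed bottom, outer face: 60 mm along the cup's z from cup; axes as the cup
- cab_drawer0 (a joint): how far the blue-fronted drawer of the grey unit is pulled out, in m: 0 = shut, stop at 0.198; may start up to 15 mm ajar; about 1 N of friction, stays where left. Empty. Inside it is 235 mm deep (from 55 to 290 mm behind the handle bar), 218 mm wide (centred on the bar), its floor 60 mm below the bar's middle (z = 0.022), walls 6 mm thick, rims 76 mm (front panel 86 mm) above the floor
- cab_drawer0_handle (a point): middle of the drawer's handle, a level steel bar 11 mm thick and 120 mm long, 35 mm in front of the drawer's face, at z = 0.082; moves with the drawer. Axes: x into the unit (along -x opens, along +x shuts), y along the bar, z up. The unit stands fixed, 260 wide x 280 deep x 120 mm high, its top 38 mm above the bar
- sink0: a small bare-aluminium heat sink with five fins standing on a base plate: a block 28 (its x, along the fins) x 24 (its y) x 14 (its z) mm, 20 g, lying on the bench; origin at the centre of the block, z from base plate to fin tips. Two to four of sink0..sink3 are present; the others are absent
- sink1: a small bare-aluminium heat sink with five fins standing on a base plate: a block 28 (its x, along the fins) x 24 (its y) x 14 (its z) mm, 20 g, lying on the bench; origin at the centre of the block, z from base plate to fin tips. Two to four of sink0..sink3 are present; the others are absent
- sink2: a small bare-aluminium heat sink with five fins standing on a base plate: a block 28 (its x, along the fins) x 24 (its y) x 14 (its z) mm, 20 g, lying on the bench; origin at the centre of the block, z from base plate to fin tips. Two to four of sink0..sink3 are present; the others are absent
- sink3: a small bare-aluminium heat sink with five fins standing on a base plate: a block 28 (its x, along the fins) x 24 (its y) x 14 (its z) mm, 20 g, lying on the bench; origin at the centre of the block, z from base plate to fin tips. Two to four of sink0..sink3 are present; the others are absent
- driver: screwdriver with a blue handle, lying or standing loose on the bench, to be left alone; origin under its middle
- spanner: steel spanner, lying or standing loose on the bench, to be left alone; origin under its middle
- relay: black relay block 30 x 28 x 26 mm with a white top, lying or standing loose on the bench, to be left alone; origin under its middle
- spool: red spool 54 mm across, 40 mm high, lying or standing loose on the bench, to be left alone; origin under its middle
- fan: black square fan 60 x 60 x 20 mm, lying or standing loose on the bench, to be left alone; origin under its middle
- cleaner: white bottle with a blue label, 48 mm across, 120 mm high, lying or standing loose on the bench, to be left alone; origin under its middle
- board: green circuit board 110 x 80 mm, lying or standing loose on the bench, to be left alone; origin under its middle

How it is judged:
On the way, in this order (a step that is already met when the one before it is completed fails the run):
1. the drawer is pulled open (more than 80 mm) (value of joint cab_drawer0 above 0.08 m), for 0.2 s.
2. the cup stands mouth-up on the floor of the open drawer (angle between cup's own z axis and vertical above 3 rad and x of cup_base in the frame of cab_drawer0_handle between 0.053 and 0.293 m and y of cup_base in the frame of cab_drawer0_handle between -0.112 and 0.112 m and z of cup_base in the frame of cab_drawer0_handle between -0.066 and -0.052 m and value of joint cab_drawer0 above 0.07 m), for 0.2 s.
At the end, for the whole second after the job is handed in: The drawer is shut (within 8 mm); the cup stands mouth-up (within about 8 degrees) on the drawer's floor; every heat sink present lies inside the cup; all are at rest (value of joint cab_drawer0 below 0.008 m and angle between cup's own z axis and vertical above 3 rad and x of cup_base in the frame of cab_drawer0_handle between 0.053 and 0.293 m and y of cup_base in the frame of cab_drawer0_handle between -0.112 and 0.112 m and z of cup_base in the frame of cab_drawer0_handle between -0.066 and -0.052 m and x of sink0 in the frame of cup between -0.027 and 0.027 m and y of sink0 in the frame of cup between -0.027 and 0.027 m and z of sink0 in the frame of cup between 0.002 and 0.06 m and x of sink1 in the frame of cup between -0.027 and 0.027 m and y of sink1 in the frame of cup between -0.027 and 0.027 m and z of sink1 in the frame of cup between 0.002 and 0.06 m and x of sink2 in the frame of cup between -0.027 and 0.027 m and y of sink2 in the frame of cup between -0.027 and 0.027 m and z of sink2 in the frame of cup between 0.002 and 0.06 m and x of sink3 in the frame of cup between -0.027 and 0.027 m and y of sink3 in the frame of cup between -0.027 and 0.027 m and z of sink3 in the frame of cup between 0.002 and 0.06 m and linear speed of each of cup, sink0, sink1, sink2, sink3 below 0.02 m/s); the robot touches nothing.
It fails at once if one of the other things on the bench (screwdriver, spanner, relay, spool, fan, bottle, circuit board) is moved more than 40 mm (distance of any of driver, spanner, relay, spool, fan, cleaner, board from where it was at the start of the episode above 0.04 m).
Of sink0, sink1, sink2, sink3 only 2 to 4 are there at a start; the rules pass over those that are not, and their reading is None.
At some moment in a run one of sink0, sink1, sink2, sink3, cup may be knocked a few centimetres aside while the robot is not near it.
Once in a run the grip may slacken for a moment while it holds something.
It also fails if it takes over 208 s, if anything falls off the work surface, if the arm or the gripper's body presses on something with over 40 N, if the wrist force passes 120 N, or if a joint passes its speed limit or range.

### The arm

A 7-joint arm with a two-finger parallel gripper is mounted at the origin on the work surface. World frame = base frame: x ahead of the robot, y to its left, z up, the work surface at z = 0. Lengths are in m, angles in rad, forces in N, time in s.
With the tool pointing down it reaches from about 0.425 to 0.925 m from the base axis. Payload 6.8 kg.
Tool frame: the origin (TCP) lies midway between the tips of the shut fingers; the grasp point (between the pads) lies 19 mm behind it; z points along the fingers, y is the direction in which the jaws open and shut (so a half turn about z gives the same grasp; the last joint's range is limited). The gripper opens to 85 mm and grips with 20 to 120 N. Pads are 22 mm wide; open, the fingers measure 114 mm over their backs; the gripper's body (76 mm by 85 mm) begins 54 mm behind the grasp point. The pads swing forward as they close: fully open they stand 13 mm farther back than shut.
Start: joints at [1.174, 0.477, 0.022, 1.555, -0.011, 1.109, -0.083], TCP at [0.192, -0.647, 0.231] pointing down, gripper open.
Joint ranges: [-2.96, 2.96], [-0.34, 2.1], [-1.41, 1.46], [0.24, 2.44], [-1.37, 4.51], [0.17, 1.92], [-2.96, 2.96]. Speed limits (rad/s): [2.39, 2.39, 3.14, 3.14, 3.14, 3.14, 3.14].

### API

Orientations are given as a unit quaternion [w, x, y, z].
In Python, from station import readout, eyes, ticket gives the robot as it stands. The module is installed in compiled form; this text tells all that it offers.
- The arm moves only by the shell command python3 -m crank 'ROWS' [FORCE]. ROWS is JSON, a list of rows, each an object of numbers: "jaw": the opening in per cent of the stroke, from 0 (shut) to 100 (fully open); "x", "y", "z": the shift along the tool's x, y, z in mm; "ax", "ay", "az": the turn, a rotation vector about the tool's x, y, z in degrees. In form: [{"jaw": .., "x": .., "y": .., "z": .., "ax": .., "ay": .., "az": ..}, ...]. A call has 1 to 12 rows; each row shifts and turns the commanded pose from where the row before left it, along the tool's axes as they then stand; what a row does not reach is not made up. A row lasts 1/8 s, in which the tool goes at most 62.5 mm and 10.7 degrees, less where a joint would pass 70% of its speed; a pose out of reach is approached as far as the arm can. A call with a gripper value outside its range is refused whole. The fingers move at their own pace and stop on an object; FORCE is the grip in N (left out, the last holds). Time passes only in rows, so rows that do not move let the fingers close. It gives the time, the measured TCP pose, the force and the opening at its end, in the units of the state.
- readout.get_obs(): the state, without advancing time (a new reading comes with each control period).
- eyes.read_camera(name): name is "scene" or "top"; returns (picture, depth): 480x640x3 uint8, red, green, blue; 480x640 float32, m along the optical axis (not along the pixel's ray), 0 where there is no reading.
- eyes.calibration(name): a dict with "fx", "fy", "cx", "cy" (pixels), "k1" (the pictures are not rectified: a ray, as slopes to the right and down, at radius r is drawn at 1 + k1 r^2 times it, then the intrinsics apply), "R" (3x3) and "t" (3): a world point X has camera coordinates R X + t. Camera axes: x right, y down, z forward; pixel columns grow to the right and rows downward; lengths in m; the calibration is good to about 2 mm. A picture is of the moment at which its call begins. calibration takes no time and is no camera call.
- ticket.hand_in(): hands the job in, once; it reports no verdict.
The state is a dict: "t": time; "q": joint angles; "joint_vel": joint speeds; "joint_torque": joint torques, N m; "eef_pos": TCP position; "tool_rot": TCP orientation; "contact_force": force on the tool from outside, world axes, zero at the start; "torque": the same for the moment, N m; "gripper_width": opening from 0.0 (shut) to 1.0 (fully open).
Only numpy, scipy, OpenCV 4.12 (cv2) and the standard library are available. Lean on these libraries where they do the work, as an engineer would, in place of code of your own. Each camera call takes 0.05 s, during which the arm holds its last target. There are 200 camera calls.

## Working session

There is one attempt and no reset: what is moved stays moved. The work goes in short steps, Python scripts to look and compute and a shell command to move; the robot and the scene stay as the last step left them, time stands still between calls to the robot, and variables do not carry over. Pictures are saved under pics/ and viewed, about 12 in all and at most 16, crops included, and the job is handed in when it is done.

```bash
mkdir -p pics; ls; cat > h.py <<'E'
import numpy as np, cv2
from station import readout, eyes, ticket
from scipy.spatial.transform import Rotation as Ro
def cam(n):
    p,d=eyes.read_camera(n); return p,d,eyes.calibration(n)
def rays(c,uv):
    uv=np.atleast_2d(np.array(uv,float)); m=np.stack([(uv[:,0]-c['cx'])/c['fx'],(uv[:,1]-c['cy'])/c['fy']],1)
    s=m.copy()
    for _ in range(20): s=m/(1+c['k1']*(s**2).sum(1,keepdims=True))
    return np.c_[s,np.ones(len(s))]
def plane(c,uv,z):
    R=np.array(c['R']);t=np.array(c['t']);r=rays(c,uv)@R;o=-R.T@t
    return o+r*((z-o[2])/r[:,2])[:,None]
def pts(c,uv,d):
    R=np.array(c['R']);t=np.array(c['t']);return (rays(c,uv)*np.asarray(d)[:,None]-t)@R
def cloud(c,d):
    v,u=np.mgrid[:480,:640];return pts(c,np.c_[u.ravel(),v.ravel()],d.ravel()).reshape(480,640,3)
def save(n,p): cv2.imwrite('pics/'+n,p[:,:,::-1])
E
python3 - <<'E'
from h import *
for n in('top','scene'):
    p,d,c=cam(n);save(n+'0.png',p);R=np.array(c['R']);print(n,-R.T@c['t'],R.round(2).tolist(),c['k1'],c['fx'])
o=readout.get_obs();print(o['t'],o['eef_pos'],o['tool_rot'],o['gripper_width'],o['contact_force'])
E
```

```text
pics
top [0.22803178 0.00644546 1.55172569] [[-0.0, -1.0, -0.02], [-0.98, 0.0, -0.19], [0.19, 0.02, -0.98]] 0.009184688986705615 546.9493429447975
scene [1.11633109 0.47805741 0.83152372] [[-0.59, 0.81, -0.02], [0.57, 0.4, -0.72], [-0.58, -0.43, -0.69]] -0.01355266344193927 458.4484358439438
0.1 [ 0.1920934  -0.64652896  0.23040784] [-8.21540839e-04  9.89586788e-01  1.43934998e-01 -1.74685989e-04] 1.0018750909016432 [1.10656261 0.07109406 0.94982298]
```

View pics/top0.png

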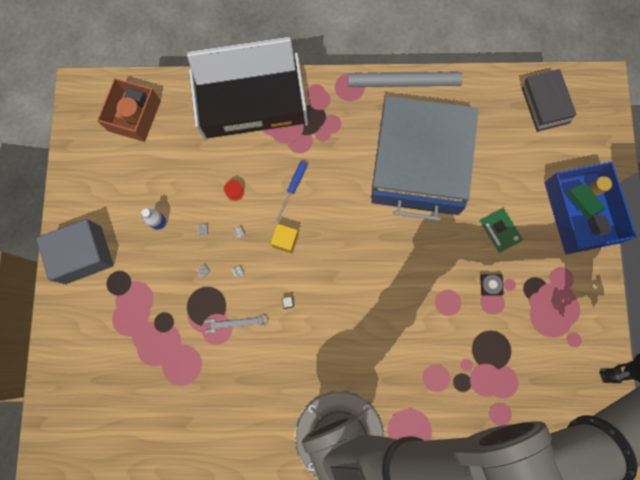

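View pics/scene0.png

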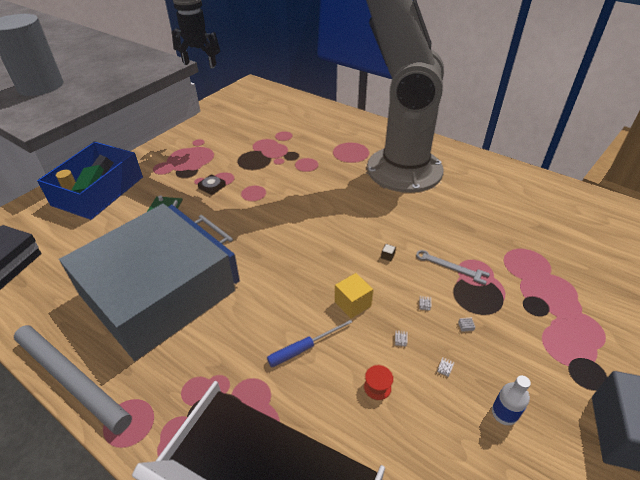

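Top view: four sinks at about (203,229), (239,231), (203,270), (238,270); cup (285,237), next to the screwdriver tip (280,220); handle bar (416,212); relay (288,301). The scene view agrees.

```bash
cat >> h.py <<'E'
def rect(P):
    (cx,cy),(w,h),a=cv2.minAreaRect((P[:,:2]*1000).astype(np.float32)); return [round(x,1) for x in(cx,cy,w,h,a)]
def cupmask(p):
    h=cv2.cvtColor(p,cv2.COLOR_RGB2HSV);return cv2.inRange(h,(20,140,90),(32,255,255))>0
def sinks(n='top',lo=0.006,hi=0.03,box=((0.3,0.75),(0.02,0.55))):
    """grey (unsaturated, bright) blobs within the box, at height ~0.014"""
    p,d,c=cam(n);h=cv2.cvtColor(p,cv2.COLOR_RGB2HSV)
    m=((h[...,1]<60)&(h[...,2]>90)).astype(np.uint8);k,l,st,ce=cv2.connectedComponentsWithStats(m,connectivity=8)
    out=[]
    for i in range(1,k):
        if not 25<st[i,4]<400: continue
        v,u=np.where(l==i);P=plane(c,np.c_[u,v],0.012);q=P.mean(0)
        if box[0][0]<q[0]<box[0][1] and box[1][0]<q[1]<box[1][1]:
            Z=pts(c,np.c_[u,v],d[v,u]);out.append((n,ce[i].round(1).tolist(),int(st[i,4]),rect(P),(np.median(Z,0)*1000).round().tolist()))
    return out
E
python3 - <<'E'
from h import *
for n in('top','scene'):
    p,d,c=cam(n);C=cloud(c,d);m=cupmask(p)
    k,l,st,ce=cv2.connectedComponentsWithStats(m.astype(np.uint8))
    for i in range(1,k):
        if st[i,4]<150: continue
        s=(l==i);t=s&(C[...,2]>0.05);print(n,'cup',ce[i],st[i,4],'zmax',np.percentile(C[s][:,2],[5,50,95]).round(3))
        if t.sum()>20:print('depth',rect(C[t]));v,u=np.where(t);print('ray',rect(plane(c,np.c_[u,v],.06)))
    for s in sinks(n): print(s)
    # handle: points 0.07<z<0.095 in front of unit
    s=(C[...,2]>0.07)&(C[...,2]<0.095)&(C[...,0]>.4)&(C[...,0]<.66)&(C[...,1]<-.1)&(C[...,1]>-.45)
    v,u=np.where(s);print('handle',len(u),rect(C[s]) if len(u)else 0, u.min(),u.max(),v.min(),v.max()) if len(u) else 0
    t=(C[...,2]>0.105)&(C[...,2]<0.135)&(C[...,0]>.4)&(C[...,0]<1.0)&(C[...,1]<-.05)&(C[...,1]>-.5);print('unit',rect(C[t]),np.median(C[t][:,2]))
    if n=='scene':
        save('s_crop.png',cv2.resize(p[200:400,300:500],(800,800))[:600]);
    else: save('t_crop.png',cv2.resize(p[180:330,190:310],(640,800))[:600]); save('h_crop.png',cv2.resize(p[180:230,360:480],(800,333)))
E
```

```text
top cup [601.55223881 185.15422886] 201 zmax [0.06  0.085 0.09 ]
depth [678.5, -730.8, 34.4, 41.3, 45.3]
ray [681.5, -738.4, 34.5, 54.8, 43.6]
top cup [284.04663212 237.89119171] 579 zmax [0.009 0.06  0.066]
depth [396.7, 104.6, 382.0, 80.1, 18.4]
ray [540.6, 151.6, 60.7, 60.9, 71.1]
('top', [283.5, 205.5], 75, [640.2, 158.3, 22.6, 104.1, 65.8], [646.0, 155.0, 15.0])
('top', [152.1, 217.4], 317, [606.6, 536.9, 84.6, 50.5, 56.4], [591.0, 514.0, 83.0])
('top', [202.4, 229.4], 96, [573.4, 391.1, 30.1, 26.2, 2.5], [573.0, 392.0, 10.0])
('top', [238.7, 232.1], 88, [563.9, 285.3, 29.4, 24.4, 27.3], [565.0, 286.0, 8.0])
('top', [202.7, 270.9], 95, [450.8, 385.3, 26.6, 29.4, 39.7], [451.0, 386.0, 10.0])
('top', [237.5, 271.5], 99, [449.0, 285.6, 30.1, 26.6, 27.7], [449.0, 286.0, 8.0])
('top', [287.4, 301.7], 104, [362.8, 142.0, 30.0, 27.8, 10.3], [361.0, 142.0, 27.0])
handle 493 [619.0, -225.7, 254.9, 64.7, 82.2] 374 467 192 219
unit [771.0, -243.2, 263.2, 291.7, 81.5] 0.12073528505724553
scene cup [352.86381323 293.63132296] 1028 zmax [0.007 0.058 0.062]
depth [800.1, 320.2, 702.2, 80.9, 33.1]
ray [546.8, 158.9, 73.1, 65.2, 72.0]
('scene', [388.4, 248.5], 86, [349.3, 136.4, 28.1, 26.5, 11.2], [362.0, 142.0, 26.0])
('scene', [424.6, 303.0], 138, [454.6, 288.0, 37.6, 24.7, 26.7], [454.0, 288.0, 8.0])
('scene', [466.3, 324.0], 183, [455.2, 386.8, 33.5, 32.5, 40.5], [456.0, 387.0, 12.0])
('scene', [331.6, 330.1], 118, [636.0, 159.5, 8.5, 99.6, 67.3], [635.0, 159.0, 14.0])
('scene', [400.6, 338.4], 163, [568.7, 289.6, 35.1, 25.3, 27.7], [568.0, 289.0, 7.0])
('scene', [445.0, 366.8], 186, [576.9, 393.3, 36.6, 24.7, 7.2], [576.0, 393.0, 6.0])
('scene', [501.6, 419.3], 81, [614.5, 525.2, 22.8, 47.3, 6.1], [619.0, 523.0, 11.0])
handle 228 [604.6, -215.4, 129.6, 28.6, 81.8] 195 232 215 243
unit [771.0, -241.6, 268.6, 285.6, 81.6] 0.12047646338630497
```

View pics/t_crop.png

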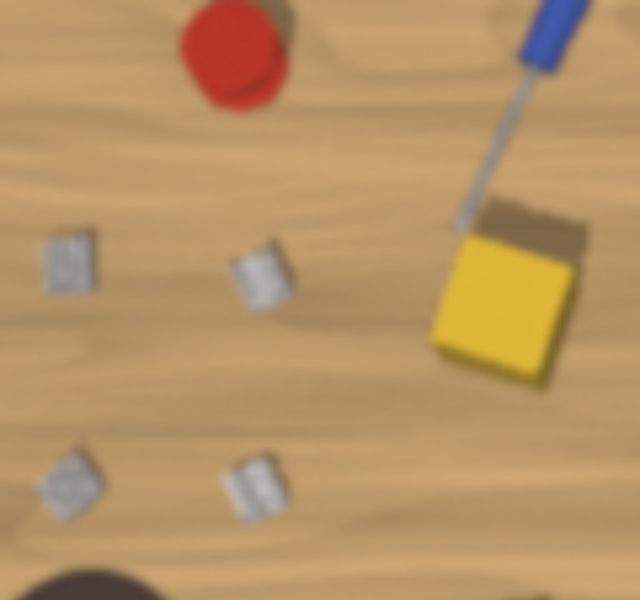

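View pics/h_crop.png

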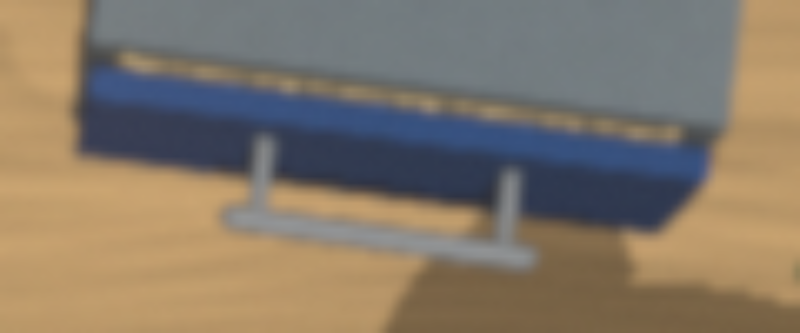

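```bash
cat >> h.py <<'E'
def down(jawdeg):  # tool down, tool y at world angle jawdeg
    a=np.radians(jawdeg);y=np.array([np.cos(a),np.sin(a),0]);z=np.array([0,0,-1.]);return np.c_[np.cross(y,z),y,z]
def cur():
    o=readout.get_obs();q=o['tool_rot'];return np.array(o['eef_pos']),Ro.from_quat([q[1],q[2],q[3],q[0]]).as_matrix(),o
def go(pos,Rt=None):
    """shift in the present tool axes (mm) and then turn (deg, tool axes)"""
    p,R,o=cur();Rt=R if Rt is None else Rt
    print('t',round(o['t'],1),'at',(p*1000).round(1),'shift',(R.T@(np.array(pos)-p)*1000).round(1),'turn',Ro.from_matrix(R.T@Rt).as_rotvec(degrees=True).round(1),'w',round(o['gripper_width'],3),'F',np.round(o['contact_force'],1))
E
python3 - <<'E'
from h import *
c=eyes.calibration('top');P=plane(c,[[393.75,212.5],[440.2,218.7]],.082);print(P,np.linalg.norm(P[0]-P[1]));m=P.mean(0)
d=P[0]-P[1];yaw=np.degrees(np.arctan2(d[1],d[0]))-90;print(m,yaw)
u=np.array([np.cos(np.radians(-8.4)),np.sin(np.radians(-8.4)),0]);C=np.array([.771,-.242,0]);print('bar along axis from unit centre',(m-C)@u,'lateral',np.cross(u,m-C)[2])
go([m[0],m[1],.16],down(-8.4))
E
```

```text
[[ 0.60176016 -0.15513272  0.082     ]
 [ 0.58341241 -0.28192206  0.082     ]] 0.1281100194257129
[ 0.59258628 -0.21852739  0.082     ] -8.234141090706458
bar along axis from unit centre -0.1799287056580363 lateral -0.0028424110802626884
t 0.3 at [ 192.2 -646.9  231. ] shift [ 505.8 -296.5   71.1] turn [ -0.   -0.  -65.1] w 0.998 F [ 0.5  0.4 -0.4]
```

```bash
python3 -m crank '[{"jaw":30,"x":50,"y":-29,"z":5},{"jaw":30,"x":50,"y":-29,"z":5},{"jaw":30,"x":50,"y":-29,"z":5},{"jaw":30,"x":50,"y":-29,"z":5},{"jaw":30,"x":50,"y":-29,"z":5},{"jaw":30,"x":50,"y":-29,"z":5},{"jaw":30,"x":50,"y":-29,"z":5},{"jaw":30,"x":50,"y":-29,"z":5},{"jaw":30,"x":50,"y":-29,"z":5},{"jaw":30,"x":50,"y":-29,"z":5}]' 60
python3 -m crank '[{"jaw":30,"az":-9.3},{"jaw":30,"az":-9.3},{"jaw":30,"az":-9.3},{"jaw":30,"az":-9.3},{"jaw":30,"az":-9.3},{"jaw":30,"az":-9.3},{"jaw":30,"az":-9.3},{"jaw":30}]'
python3 -c "
from h import *
go([.5925,-.2185,.065],down(-8.4))"
```

```text
t 0.3 at [ 192.2 -646.9  231. ] shift [ 505.7 -296.5  166.1] turn [ -0.   -0.  -65.1] w 0.998 F [ 0.5  0.4 -0.4]schema error: expected keys jaw, x, y, z, ax, ay, az
schema error: expected keys jaw, x, y, z, ax, ay, az
```

```bash
python3 -m crank '[{"jaw":30,"x":50,"y":-29,"z":5,"ax":0,"ay":0,"az":0},{"jaw":30,"x":50,"y":-29,"z":5,"ax":0,"ay":0,"az":0},{"jaw":30,"x":50,"y":-29,"z":5,"ax":0,"ay":0,"az":0},{"jaw":30,"x":50,"y":-29,"z":5,"ax":0,"ay":0,"az":0},{"jaw":30,"x":50,"y":-29,"z":5,"ax":0,"ay":0,"az":0},{"jaw":30,"x":50,"y":-29,"z":5,"ax":0,"ay":0,"az":0},{"jaw":30,"x":50,"y":-29,"z":5,"ax":0,"ay":0,"az":0},{"jaw":30,"x":50,"y":-29,"z":5,"ax":0,"ay":0,"az":0},{"jaw":30,"x":50,"y":-29,"z":5,"ax":0,"ay":0,"az":0},{"jaw":30,"x":50,"y":-29,"z":5,"ax":0,"ay":0,"az":0}]' 60
python3 -m crank '[{"jaw":30,"x":0,"y":0,"z":0,"ax":0,"ay":0,"az":-9.3},{"jaw":30,"x":0,"y":0,"z":0,"ax":0,"ay":0,"az":-9.3},{"jaw":30,"x":0,"y":0,"z":0,"ax":0,"ay":0,"az":-9.3},{"jaw":30,"x":0,"y":0,"z":0,"ax":0,"ay":0,"az":-9.3},{"jaw":30,"x":0,"y":0,"z":0,"ax":0,"ay":0,"az":-9.3},{"jaw":30,"x":0,"y":0,"z":0,"ax":0,"ay":0,"az":-9.3},{"jaw":30,"x":0,"y":0,"z":0,"ax":0,"ay":0,"az":-9.3},{"jaw":30,"x":0,"y":0,"z":0,"ax":0,"ay":0,"az":0}]'
python3 -c "
from h import *
go([.5925,-.2185,.065],down(-8.4))"
```

```text
t: 1.55
eef_pos: [0.5901, -0.2254, 0.1813]
tool_rot: [0.0, 0.99, 0.144, 0.0]
contact_force: [0.9, -1.4, 0.0]
gripper_width: 0.301
t: 2.55
eef_pos: [0.5888, -0.2269, 0.1812]
tool_rot: [-0.0, 0.757, 0.653, 0.0]
contact_force: [1.2, -0.6, 0.0]
gripper_width: 0.3
t 2.5 at [ 588.8 -226.9  181.2] shift [  8.8   2.4 116.2] turn [-0.  -0.  -0.1] w 0.3 F [ 1.2 -0.6  0. ]
```

```bash
python3 -m crank '[{"jaw":30,"x":9,"y":2.5,"z":40,"ax":0,"ay":0,"az":0},{"jaw":30,"x":0,"y":0,"z":30,"ax":0,"ay":0,"az":0},{"jaw":30,"x":0,"y":0,"z":25,"ax":0,"ay":0,"az":0},{"jaw":30,"x":0,"y":0,"z":21,"ax":0,"ay":0,"az":0},{"jaw":30,"x":0,"y":0,"z":0,"ax":0,"ay":0,"az":0},{"jaw":0,"x":0,"y":0,"z":0,"ax":0,"ay":0,"az":0},{"jaw":0,"x":0,"y":0,"z":0,"ax":0,"ay":0,"az":0},{"jaw":0,"x":0,"y":0,"z":0,"ax":0,"ay":0,"az":0},{"jaw":0,"x":0,"y":0,"z":0,"ax":0,"ay":0,"az":0}]' 60
python3 -c "
from h import *
go([.5925,-.2185,.065],down(-8.4))"
```

```text
t: 3.68
eef_pos: [0.593, -0.2182, 0.0655]
tool_rot: [0.0, 0.757, 0.654, 0.0]
contact_force: [2.1, 0.1, 1.6]
gripper_width: 0.106
t 3.7 at [ 593.  -218.2   65.5] shift [-0.4 -0.4  0.5] turn [ 0. -0.  0.] w 0.106 F [2.1 0.1 1.6]
```

```bash
python3 -m crank '[{"jaw":0,"x":0,"y":-10,"z":0,"ax":0,"ay":0,"az":0},{"jaw":0,"x":0,"y":-20,"z":0,"ax":0,"ay":0,"az":0},{"jaw":0,"x":0,"y":-20,"z":0,"ax":0,"ay":0,"az":0},{"jaw":0,"x":0,"y":-20,"z":0,"ax":0,"ay":0,"az":0},{"jaw":0,"x":0,"y":-20,"z":0,"ax":0,"ay":0,"az":0},{"jaw":0,"x":0,"y":-20,"z":0,"ax":0,"ay":0,"az":0},{"jaw":0,"x":0,"y":-20,"z":0,"ax":0,"ay":0,"az":0},{"jaw":0,"x":0,"y":-20,"z":0,"ax":0,"ay":0,"az":0},{"jaw":0,"x":0,"y":-15,"z":0,"ax":0,"ay":0,"az":0},{"jaw":0,"x":0,"y":0,"z":0,"ax":0,"ay":0,"az":0},{"jaw":0,"x":0,"y":0,"z":0,"ax":0,"ay":0,"az":0}]'
python3 -m crank '[{"jaw":30,"x":0,"y":0,"z":0,"ax":0,"ay":0,"az":0},{"jaw":30,"x":0,"y":0,"z":0,"ax":0,"ay":0,"az":0},{"jaw":30,"x":0,"y":0,"z":-30,"ax":0,"ay":0,"az":0},{"jaw":30,"x":0,"y":0,"z":-50,"ax":0,"ay":0,"az":0},{"jaw":60,"x":0,"y":0,"z":-60,"ax":0,"ay":0,"az":0},{"jaw":100,"x":0,"y":0,"z":-30,"ax":0,"ay":0,"az":0},{"jaw":100,"x":0,"y":0,"z":0,"ax":0,"ay":0,"az":0}]'
python3 - <<'E'
from h import *
p,d,c=cam('top');C=cloud(c,d);save('t1.png',p)
k,l,st,ce=cv2.connectedComponentsWithStats(cupmask(p).astype(np.uint8))
for i in range(1,k):
    if st[i,4]>150: print(ce[i],st[i,4],rect(plane(c,np.argwhere((l==i))[:,::-1],.06)))
for s in sinks(): print(s)
a=np.radians(-18.9)
# pose above cup: approach tilted 45 deg, jaw at 71 deg
go([.541,.152,.2],down(71.1)); print(cur()[2]['q'])
E
```

```text
t: 5.05
eef_pos: [0.429, -0.1938, 0.0654]
tool_rot: [-0.0, 0.757, 0.654, -0.0]
contact_force: [-0.7, 2.1, 5.5]
gripper_width: 0.106
t: 5.92
eef_pos: [0.431, -0.1949, 0.2377]
tool_rot: [0.003, 0.757, 0.654, 0.001]
contact_force: [0.6, 0.2, -0.4]
gripper_width: 0.916
[601.63819095 185.10050251] 199 [682.6, -737.3, 35.8, 54.8, 33.2]
[284.06759099 237.85615251] 577 [536.5, 149.0, 68.1, 68.9, 71.2]
('top', [283.4, 205.7], 70, [640.2, 158.3, 22.6, 104.1, 65.8], [642.0, 156.0, 14.0])
('top', [152.2, 217.4], 319, [606.6, 536.9, 84.6, 50.5, 56.4], [591.0, 514.0, 83.0])
('top', [202.4, 229.4], 96, [573.4, 391.1, 30.1, 26.2, 2.5], [573.0, 391.0, 9.0])
('top', [238.7, 232.1], 88, [563.9, 285.3, 29.4, 24.4, 27.3], [564.0, 287.0, 8.0])
('top', [202.6, 270.9], 96, [451.0, 385.3, 27.1, 29.2, 38.3], [451.0, 386.0, 10.0])
('top', [237.5, 271.5], 99, [449.0, 285.6, 30.1, 26.6, 27.7], [449.0, 286.0, 8.0])
('top', [287.4, 301.7], 104, [362.8, 142.0, 30.0, 27.8, 10.3], [361.0, 141.0, 27.0])
t 6.0 at [ 429.1 -194.3  234.8] shift [358.9  60.3  34.7] turn [ -0.   -0.  -79.5] w 1.001 F [-0.1  0.1 -0.8]
[ 0.72253234  0.17029831 -0.47491136  1.99556196  0.09267294  0.99670732
  0.05692991]
```

View pics/t1.png

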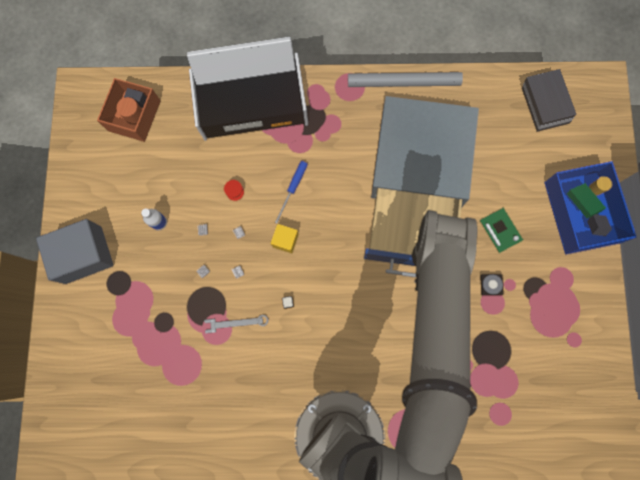

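Drawer is open about 165 mm (bar now near (402,270)); cup and sinks haven't moved. Now to the cup.

```bash
python3 -m crank '[{"jaw":100,"x":51,"y":9,"z":1,"ax":0,"ay":0,"az":0},{"jaw":100,"x":51,"y":9,"z":1,"ax":0,"ay":0,"az":0},{"jaw":100,"x":51,"y":9,"z":1,"ax":0,"ay":0,"az":0},{"jaw":100,"x":51,"y":9,"z":1,"ax":0,"ay":0,"az":0},{"jaw":100,"x":51,"y":9,"z":1,"ax":0,"ay":0,"az":0},{"jaw":100,"x":51,"y":9,"z":1,"ax":0,"ay":0,"az":0},{"jaw":100,"x":51,"y":8,"z":1,"ax":0,"ay":0,"az":0}]'
python3 -m crank '[{"jaw":100,"x":0,"y":0,"z":0,"ax":0,"ay":0,"az":-10},{"jaw":100,"x":0,"y":0,"z":0,"ax":0,"ay":0,"az":-10},{"jaw":100,"x":0,"y":0,"z":0,"ax":0,"ay":0,"az":-10},{"jaw":100,"x":0,"y":0,"z":0,"ax":0,"ay":0,"az":-10},{"jaw":100,"x":0,"y":0,"z":0,"ax":0,"ay":0,"az":-10},{"jaw":100,"x":0,"y":0,"z":0,"ax":0,"ay":0,"az":-10},{"jaw":100,"x":0,"y":0,"z":0,"ax":0,"ay":0,"az":-10},{"jaw":100,"x":0,"y":0,"z":0,"ax":0,"ay":0,"az":-9.5},{"jaw":100,"x":0,"y":0,"z":0,"ax":0,"ay":0,"az":0}]'
python3 -m crank '[{"jaw":100,"x":0,"y":0,"z":0,"ax":0,"ay":-9,"az":0},{"jaw":100,"x":0,"y":0,"z":0,"ax":0,"ay":-9,"az":0},{"jaw":100,"x":0,"y":0,"z":0,"ax":0,"ay":-9,"az":0},{"jaw":100,"x":0,"y":0,"z":0,"ax":0,"ay":-9,"az":0},{"jaw":100,"x":0,"y":0,"z":0,"ax":0,"ay":-9,"az":0},{"jaw":100,"x":0,"y":0,"z":0,"ax":0,"ay":0,"az":0}]'
cat >> h.py <<'E'
def tilt(jawdeg,th):  # tool down, then turned th deg about tool y
    return down(jawdeg)@Ro.from_rotvec([0,th,0],degrees=True).as_matrix()
E
python3 - <<'E'
from h import *
R=tilt(71.1,-45);print(R[:,2])
T=np.array([.541,.152,.03])+.025*R[:,2]; print(T); go(T-.1*R[:,2],R); go(T,R); print(cur()[2]['q'])
E
```

```text
t: 6.9
eef_pos: [0.5423, 0.1512, 0.2262]
tool_rot: [-0.001, 0.757, 0.654, -0.001]
contact_force: [0.6, -0.4, 0.1]
gripper_width: 1.001
t: 8.02
eef_pos: [0.5419, 0.1497, 0.2265]
tool_rot: [-0.002, 0.164, 0.986, -0.0]
contact_force: [-0.4, -0.6, -0.5]
gripper_width: 1.001
t: 8.78
eef_pos: [0.54, 0.1499, 0.2254]
tool_rot: [0.367, 0.151, 0.916, -0.064]
contact_force: [-1.0, -0.1, 0.2]
gripper_width: 1.003
[ 0.66898337 -0.2290442  -0.70710678]
[0.55772458 0.14627389 0.01232233]
t 8.8 at [540.  149.9 225.4] shift [136.6   3.2  66.4] turn [-0.2 -1.3  0.3] w 1.003 F [-1.  -0.1  0.2]
t 8.8 at [540.  149.9 225.4] shift [134.3   3.5 166.4] turn [-0.2 -1.3  0.3] w 1.003 F [-1.  -0.1  0.2]
[-0.06487829  0.23490129 -0.76089319  2.2396593   1.31090141  0.86852418
 -0.52547119]
```

```bash
python3 -m crank '[{"jaw":100,"x":30,"y":1,"z":0,"ax":0,"ay":-1.3,"az":0.3},{"jaw":100,"x":35,"y":1,"z":0,"ax":0,"ay":0,"az":0},{"jaw":100,"x":35,"y":1,"z":0,"ax":0,"ay":0,"az":0},{"jaw":100,"x":33,"y":0,"z":0,"ax":0,"ay":0,"az":0},{"jaw":100,"x":0,"y":0,"z":40,"ax":0,"ay":0,"az":0},{"jaw":100,"x":0,"y":0,"z":30,"ax":0,"ay":0,"az":0},{"jaw":100,"x":0,"y":0,"z":0,"ax":0,"ay":0,"az":0}]'
python3 - <<'E'
from h import *
R=tilt(71.1,-45)
T=np.array([.541,.152,.03])+.025*R[:,2]; go(T,R); print(cur()[2]['q'])
p,d,c=cam('scene');save('s2.png',cv2.resize(p[120:360,220:540],(800,600)))
E
```

```text
t: 9.65
eef_pos: [0.5022, 0.164, 0.0826]
tool_rot: [0.377, 0.157, 0.91, -0.067]
contact_force: [-0.3, -0.4, 0.3]
gripper_width: 0.998
t 9.7 at [502.2 164.   82.6] shift [ 8.5  2.2 90.9] turn [-0.6  0.  -0.4] w 0.998 F [-0.3 -0.4  0.3]
[-0.25173395  0.56928477 -0.72090944  2.36907351  1.6689546   1.07527767
 -1.07825024]
```

View pics/s2.png

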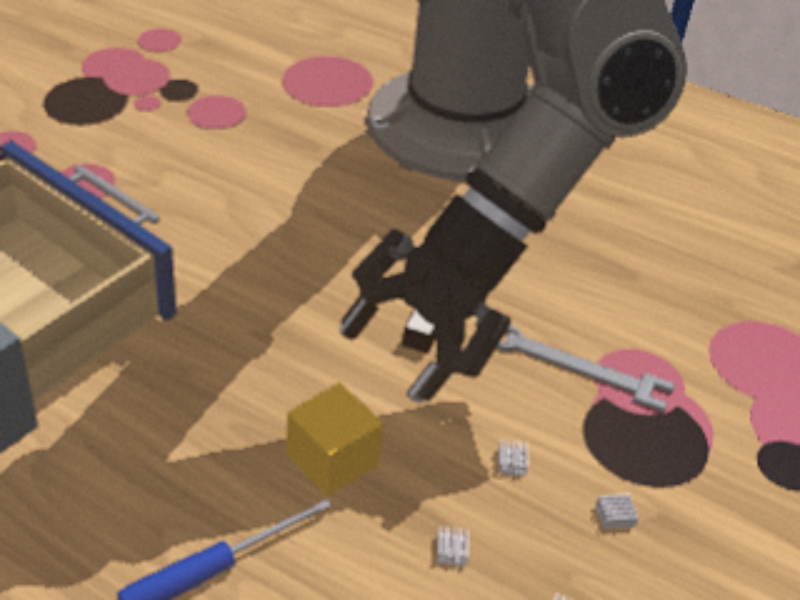

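The gripper faces the cup squarely, clear of the relay (420,330 in the crop). Advance and grip.

```bash
python3 -m crank '[{"jaw":100,"x":8,"y":2,"z":25,"ax":0,"ay":0,"az":0},{"jaw":100,"x":0,"y":0,"z":30,"ax":0,"ay":0,"az":0},{"jaw":100,"x":0,"y":0,"z":25,"ax":0,"ay":0,"az":0},{"jaw":100,"x":0,"y":0,"z":10,"ax":0,"ay":0,"az":0},{"jaw":100,"x":0,"y":0,"z":0,"ax":0,"ay":0,"az":0},{"jaw":30,"x":0,"y":0,"z":0,"ax":0,"ay":0,"az":0},{"jaw":30,"x":0,"y":0,"z":0,"ax":0,"ay":0,"az":0},{"jaw":30,"x":0,"y":0,"z":0,"ax":0,"ay":0,"az":0},{"jaw":30,"x":0,"y":0,"z":0,"ax":0,"ay":0,"az":0},{"jaw":30,"x":0,"y":0,"z":0,"ax":0,"ay":0,"az":0}]' 40
python3 - <<'E'
from h import *
R=tilt(71.1,-45)
T=np.array([.541,.152,.03])+.025*R[:,2]; go(T,R); print(cur()[2]['q']);go([.54,.12,.14],R)
E
```

```text
t: 10.95
eef_pos: [0.5569, 0.1498, 0.0164]
tool_rot: [0.38, 0.154, 0.91, -0.064]
contact_force: [-4.1, 0.5, 6.0]
gripper_width: 0.698
t 10.9 at [556.9 149.8  16.4] shift [ 1.5 -3.   4.2] turn [-0.1  0.3 -0.2] w 0.698 F [-4.1  0.5  6. ]
[-0.21474483  0.74688323 -0.62030676  2.30125246  1.89325343  1.08318057
 -1.14572017]
t 10.9 at [556.9 149.8  16.4] shift [-83.5 -33.6 -91.4] turn [-0.1  0.3 -0.2] w 0.698 F [-4.1  0.5  6. ]
```

```bash
python3 -m crank '[{"jaw":30,"x":-14,"y":0,"z":-14,"ax":0,"ay":0,"az":0},{"jaw":30,"x":-24,"y":-7,"z":-24,"ax":0,"ay":0,"az":0},{"jaw":30,"x":-24,"y":-18,"z":-24,"ax":0,"ay":0,"az":0},{"jaw":30,"x":-24,"y":-18,"z":-24,"ax":0,"ay":0,"az":0},{"jaw":30,"x":-24,"y":-18,"z":-24,"ax":0,"ay":0,"az":0},{"jaw":30,"x":0,"y":0,"z":0,"ax":0,"ay":10,"az":0},{"jaw":30,"x":0,"y":0,"z":0,"ax":0,"ay":10,"az":0},{"jaw":30,"x":0,"y":0,"z":0,"ax":0,"ay":10,"az":0},{"jaw":30,"x":0,"y":0,"z":0,"ax":0,"ay":10,"az":0},{"jaw":30,"x":0,"y":0,"z":0,"ax":0,"ay":5,"az":0},{"jaw":30,"x":0,"y":0,"z":0,"ax":0,"ay":0,"az":0}]'
python3 - <<'E'
from h import *
for a in(71.1,85): go([.52,.06,.17],down(a))
p,R,o=cur();print(o['q'],R.round(3).tolist())
E
```

```text
t: 12.32
eef_pos: [0.5344, 0.0819, 0.1661]
tool_rot: [0.078, 0.175, 0.981, -0.031]
contact_force: [0.4, -0.3, -1.0]
gripper_width: 0.698
t 12.3 at [534.4  81.9 166.1] shift [  5.3 -25.7  -4. ] turn [-2.   9.4 -1.4] w 0.698 F [ 0.4 -0.3 -1. ]
t 12.3 at [534.4  81.9 166.1] shift [  5.3 -25.7  -4. ] turn [ -3.1   9.1 -15.2] w 0.698 F [ 0.4 -0.3 -1. ]
[ 0.28769278  0.37428037 -0.76407773  1.9957092   0.5386005   0.84739894
  0.43108355] [[-0.926, 0.349, 0.141], [0.339, 0.937, -0.088], [-0.163, -0.033, -0.986]]
```

```bash
python3 -m crank '[{"jaw":30,"x":0,"y":-10,"z":0,"ax":-1.5,"ay":4.5,"az":-7.6},{"jaw":30,"x":0,"y":-10,"z":0,"ax":-1.5,"ay":4.5,"az":-7.6},{"jaw":30,"x":0,"y":0,"z":0,"ax":0,"ay":9,"az":0},{"jaw":30,"x":0,"y":0,"z":0,"ax":0,"ay":9,"az":0},{"jaw":30,"x":0,"y":0,"z":0,"ax":0,"ay":9,"az":0},{"jaw":30,"x":0,"y":0,"z":0,"ax":0,"ay":9,"az":0},{"jaw":30,"x":0,"y":0,"z":0,"ax":0,"ay":9,"az":0},{"jaw":30,"x":0,"y":0,"z":0,"ax":0,"ay":0,"az":0}]'
python3 - <<'E'
from h import *
Rt=tilt(85,45); T=np.array([.52,.06,.034])+.0225*Rt[:,2]
go(T,Rt); p,R,o=cur();print(o['q'],R.round(3).tolist())
p,d,c=cam('scene');save('s3.png',cv2.resize(p[120:360,220:540],(800,600)))
E
```

```text
t: 13.32
eef_pos: [0.5272, 0.0638, 0.1632]
tool_rot: [-0.384, 0.04, 0.922, 0.013]
contact_force: [0.1, 0.7, -0.6]
gripper_width: 0.698
t 13.3 at [527.2  63.8 163.2] shift [-86.9  -3.3 118.4] turn [-0.4 -0.2 -0.2] w 0.698 F [ 0.1  0.7 -0.6]
[ 0.30002066  0.89935182 -0.76165944  1.39826572  0.20204818  1.75955522
  0.98406383] [[-0.702, 0.085, -0.707], [0.065, 0.996, 0.055], [0.709, -0.007, -0.705]]
```

View pics/s3.png

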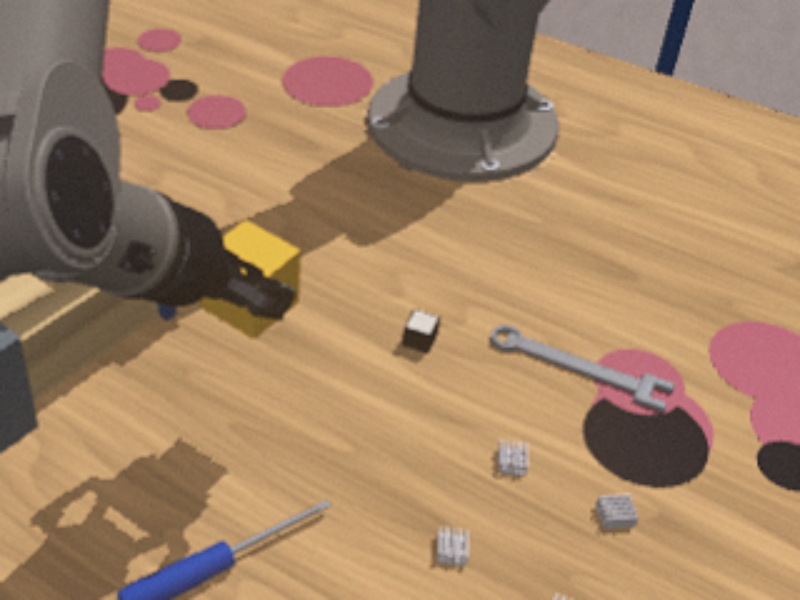

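```bash
python3 -m crank '[{"jaw":30,"x":0,"y":15,"z":16,"ax":0,"ay":0,"az":0},{"jaw":30,"x":-14,"y":11,"z":20,"ax":0,"ay":0,"az":0},{"jaw":30,"x":-18,"y":0,"z":18,"ax":0,"ay":0,"az":0},{"jaw":30,"x":-18,"y":0,"z":18,"ax":0,"ay":0,"az":0},{"jaw":30,"x":-18,"y":0,"z":18,"ax":0,"ay":0,"az":0},{"jaw":30,"x":0,"y":0,"z":0,"ax":0,"ay":0,"az":0}]'
python3 - <<'E'
from h import *
Rt=tilt(85,45); T=np.array([.52,.09,.034])+.0225*Rt[:,2]
go(T,Rt); p,R,o=cur();print(o['q'])
p,d,c=cam('scene');C=cloud(c,d);m=cupmask(p)
k,l,st,ce=cv2.connectedComponentsWithStats(m.astype(np.uint8))
i=1+np.argmax(st[1:,4]);print(ce[i],st[i],np.percentile(C[l==i],[2,50,98],axis=0).round(3).tolist())
E
```

```text
t: 14.12
eef_pos: [0.5135, 0.0895, 0.0524]
tool_rot: [-0.384, 0.041, 0.922, 0.014]
contact_force: [-0.7, -0.1, -0.9]
gripper_width: 0.699
t 14.1 at [513.5  89.5  52.4] shift [-17.7   1.3  30.9] turn [-0.2 -0.2 -0.1] w 0.699 F [-0.7 -0.1 -0.9]
[ 0.25885506  1.01983417 -0.72995627  1.45650193  0.25265695  1.58985553
  0.96170842]
[337.30935252 258.60671463] [323 247  29  25 417] [[0.462, 0.06, 0.02], [0.519, 0.094, 0.096], [0.552, 0.12, 0.109]]
```

```bash
python3 -m crank '[{"jaw":30,"x":-9,"y":0,"z":9,"ax":0,"ay":0,"az":0},{"jaw":30,"x":-9,"y":0,"z":9,"ax":0,"ay":0,"az":0},{"jaw":30,"x":-6,"y":0,"z":6,"ax":0,"ay":0,"az":0},{"jaw":30,"x":-1.5,"y":0,"z":1.5,"ax":0,"ay":0,"az":0},{"jaw":30,"x":-1,"y":0,"z":1,"ax":0,"ay":0,"az":0},{"jaw":30,"x":0,"y":0,"z":0,"ax":0,"ay":0,"az":0}]'
```

```text
t: 14.92
eef_pos: [0.5148, 0.0903, 0.0175]
tool_rot: [-0.382, 0.04, 0.923, 0.015]
contact_force: [0.7, 0.3, -1.9]
gripper_width: 0.697
```

```bash
python3 -m crank '[{"jaw":30,"x":-1,"y":0,"z":1,"ax":0,"ay":0,"az":0},{"jaw":30,"x":-1,"y":0,"z":1,"ax":0,"ay":0,"az":0},{"jaw":30,"x":0,"y":0,"z":0,"ax":0,"ay":0,"az":0}]'
python3 -m crank '[{"jaw":80,"x":0,"y":0,"z":0,"ax":0,"ay":0,"az":0},{"jaw":100,"x":0,"y":0,"z":0,"ax":0,"ay":0,"az":0},{"jaw":100,"x":0,"y":0,"z":0,"ax":0,"ay":0,"az":0},{"jaw":100,"x":0,"y":0,"z":0,"ax":0,"ay":0,"az":0},{"jaw":100,"x":0,"y":0,"z":-20,"ax":0,"ay":0,"az":0},{"jaw":100,"x":0,"y":0,"z":-40,"ax":0,"ay":0,"az":0},{"jaw":100,"x":14,"y":0,"z":-40,"ax":0,"ay":0,"az":0},{"jaw":100,"x":30,"y":0,"z":-40,"ax":0,"ay":0,"az":0},{"jaw":100,"x":30,"y":0,"z":-20,"ax":0,"ay":0,"az":0},{"jaw":100,"x":0,"y":0,"z":0,"ax":0,"ay":0,"az":0}]'
cat >> h.py <<'E'
def cup(n,z=.06):
    p,d,c=cam(n);C=cloud(c,d);k,l,st,ce=cv2.connectedComponentsWithStats(cupmask(p).astype(np.uint8))
    for i in range(1,k):
        q=np.median(C[l==i],0)
        if st[i,4]>100 and q[1]>-.5:
            s=(l==i)&(abs(C[...,2]-z)<.007);r=[]
            if s.sum()>30: r=rect(plane(c,np.argwhere(s)[:,::-1],z))
            print(n,'cup',ce[i].round(),st[i,4],np.percentile(C[l==i][:,2],[5,50,95]).round(3),s.sum(),r)
    return p
E
python3 - <<'E'
from h import *
p=cup('top');save('t4.png',p);q=cup('scene');save('s4.png',q);print(cur()[2]['q']);go([.45,.1,.25],tilt(90,-45))
E
```

```text
t: 15.3
eef_pos: [0.5149, 0.0903, 0.0164]
tool_rot: [-0.383, 0.04, 0.923, 0.015]
contact_force: [0.4, -2.1, 9.3]
gripper_width: 0.699
t: 16.55
eef_pos: [0.5762, 0.0865, 0.1829]
tool_rot: [-0.38, 0.04, 0.924, 0.016]
contact_force: [-0.1, 0.2, -0.5]
gripper_width: 1.003
top cup [307. 242.] 580 [0.    0.06  0.066] 442 [530.2, 88.1, 60.0, 60.3, 85.2]
scene cup [332. 279.] 1002 [0.008 0.057 0.062] 550 [533.7, 91.2, 64.7, 65.8, 85.0]
[ 0.22921691  0.94395438 -0.74141812  1.23921229  0.19525951  1.84642927
  0.97864054]
t 16.6 at [575.1  85.4 179.6] shift [138.8   3.6  39.2] turn [ -0.2 -89.9  -5.4] w 0.999 F [-0.3 -0.3 -0.8]
```

View pics/s4.png

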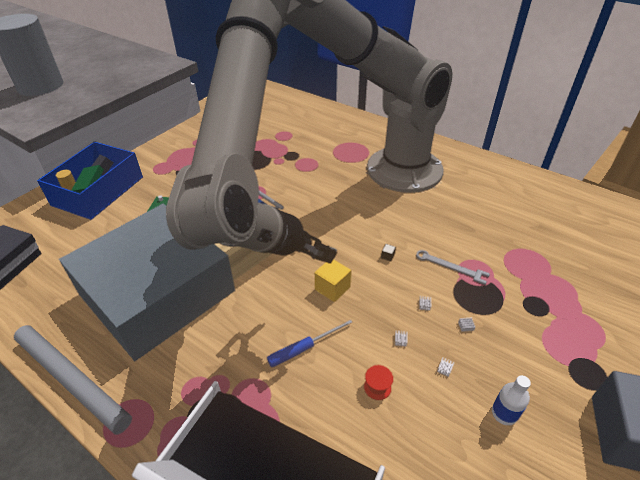

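```bash
python3 -m crank '[{"jaw":100,"x":20,"y":0,"z":-10,"ax":0,"ay":-5,"az":0},{"jaw":100,"x":20,"y":0,"z":0,"ax":0,"ay":-9,"az":0},{"jaw":100,"x":15,"y":0,"z":0,"ax":0,"ay":-10,"az":0},{"jaw":100,"x":0,"y":0,"z":0,"ax":0,"ay":-10,"az":0},{"jaw":100,"x":0,"y":0,"z":0,"ax":0,"ay":-10,"az":0},{"jaw":100,"x":0,"y":0,"z":0,"ax":0,"ay":-10,"az":0},{"jaw":100,"x":0,"y":0,"z":0,"ax":0,"ay":-10,"az":0},{"jaw":100,"x":0,"y":0,"z":0,"ax":0,"ay":-10,"az":0},{"jaw":100,"x":0,"y":0,"z":0,"ax":0,"ay":-10,"az":0},{"jaw":100,"x":0,"y":0,"z":0,"ax":0,"ay":-6,"az":0},{"jaw":100,"x":0,"y":0,"z":0,"ax":0,"ay":0,"az":0}]'
python3 - <<'E'
from h import *
R=tilt(85,-45);T=np.array([.530,.088,.03])+.021*R[:,2]; go(T-.08*R[:,2],R);go(T,R);print(cur()[2]['q'])
E
```

```text
t: 18.02
eef_pos: [0.5405, 0.0815, 0.2189]
tool_rot: [0.331, 0.043, 0.942, -0.028]
contact_force: [0.5, -0.4, -0.1]
gripper_width: 1.004
t 18.0 at [540.5  81.5 218.9] shift [133.2   8.6  81.6] turn [-1.6 -6.3  0.4] w 1.004 F [ 0.5 -0.4 -0.1]
t 18.0 at [540.5  81.5 218.9] shift [124.4  10.7 161.1] turn [-1.6 -6.3  0.4] w 1.004 F [ 0.5 -0.4 -0.1]
[ 0.1916298   0.11947057 -0.70246311  2.31332952  1.27669483  0.46828866
 -0.11098509]
```

```bash
python3 -m crank '[{"jaw":100,"x":20,"y":2,"z":0,"ax":-1.6,"ay":-6.3,"az":0.4},{"jaw":100,"x":35,"y":2,"z":0,"ax":0,"ay":0,"az":0},{"jaw":100,"x":35,"y":2,"z":0,"ax":0,"ay":0,"az":0},{"jaw":100,"x":35,"y":2,"z":0,"ax":0,"ay":0,"az":0},{"jaw":100,"x":0,"y":0,"z":30,"ax":0,"ay":0,"az":0},{"jaw":100,"x":0,"y":0,"z":0,"ax":0,"ay":0,"az":0}]'
python3 - <<'E'
from h import *
R=tilt(85,-45);T=np.array([.530,.088,.03])+.021*R[:,2]; go(T,R);print(cur()[2]['q'])
E
```

```text
t: 18.77
eef_pos: [0.5114, 0.093, 0.1239]
tool_rot: [0.337, 0.037, 0.94, -0.048]
contact_force: [-0.6, 0.1, 0.2]
gripper_width: 0.998
t 18.8 at [511.4  93.  123.9] shift [ 43.2   4.1 105.4] turn [-3.3 -5.4  1.8] w 0.998 F [-0.6  0.1  0.2]
[ 0.49699746  0.59346232 -1.27388175  2.41591437  1.74804099  1.01205231
 -0.53324446]
```

```bash
python3 - <<'E'
from h import *
R=tilt(85,-40);T=np.array([.530,.088,.03])+.021*R[:,2]; go(T,R)
E
python3 -m crank '[{"jaw":100,"x":8,"y":2,"z":16,"ax":-3,"ay":0,"az":1.5},{"jaw":100,"x":10,"y":2,"z":20,"ax":0,"ay":0,"az":0},{"jaw":100,"x":8,"y":0,"z":16,"ax":0,"ay":0,"az":0},{"jaw":100,"x":0,"y":0,"z":0,"ax":0,"ay":0,"az":0}]'
python3 - <<'E'
from h import *
R=tilt(85,-40);T=np.array([.530,.088,.03])+.021*R[:,2]; go(T,R);print(cur()[2]['q'])
E
```

```text
t 18.8 at [511.4  93.  123.9] shift [ 45.    4.2 105.5] turn [-3.4 -0.4  1.7] w 0.998 F [-0.6  0.1  0.2]
t: 19.27
eef_pos: [0.5252, 0.0944, 0.0692]
tool_rot: [0.341, 0.039, 0.939, -0.02]
contact_force: [-0.1, 0.1, -0.2]
gripper_width: 0.999
t 19.3 at [525.2  94.4  69.2] shift [21.1 -5.3 54.5] turn [-0.5 -0.1  0.4] w 0.999 F [-0.1  0.1 -0.2]
[ 0.45842758  0.75995823 -1.18208621  2.42974344  1.97120928  1.0678106
 -0.65444342]
```

```bash
python3 -m crank '[{"jaw":100,"x":8,"y":-3,"z":16,"ax":0,"ay":0,"az":0},{"jaw":100,"x":8,"y":-2,"z":18,"ax":0,"ay":0,"az":0},{"jaw":100,"x":5,"y":0,"z":16,"ax":0,"ay":0,"az":0},{"jaw":100,"x":0,"y":0,"z":0,"ax":0,"ay":0,"az":0}]'
python3 - <<'E'
from h import *
R=tilt(85,-40);T=np.array([.530,.088,.03])+.021*R[:,2]; go(T,R);print(cur()[2]['q'])
E
python3 -m crank '[{"jaw":30,"x":0,"y":0,"z":2,"ax":0,"ay":0,"az":0},{"jaw":30,"x":0,"y":0,"z":0,"ax":0,"ay":0,"az":0},{"jaw":30,"x":0,"y":0,"z":0,"ax":0,"ay":0,"az":0},{"jaw":30,"x":0,"y":0,"z":0,"ax":0,"ay":0,"az":0},{"jaw":30,"x":0,"y":0,"z":0,"ax":0,"ay":0,"az":0}]' 40
```

```text
t: 19.77
eef_pos: [0.5415, 0.088, 0.0185]
tool_rot: [0.342, 0.039, 0.939, -0.019]
contact_force: [0.1, 0.3, 0.8]
gripper_width: 0.995
t 19.8 at [541.5  88.   18.5] shift [ 1.4 -1.   4.9] turn [-0.4  0.   0.3] w 0.995 F [0.1 0.3 0.8]
[ 0.41972442  0.89701082 -1.08346626  2.40798269  2.12215433  1.12902312
 -0.70013892]
t: 20.4
eef_pos: [0.543, 0.0887, 0.018]
tool_rot: [0.344, 0.039, 0.938, -0.018]
contact_force: [-3.3, -1.2, 7.5]
gripper_width: 0.697
```

```bash
python3 -m crank '[{"jaw":30,"x":-10,"y":0,"z":-12,"ax":0,"ay":0,"az":0},{"jaw":30,"x":-16,"y":0,"z":-19,"ax":0,"ay":0,"az":0},{"jaw":30,"x":-16,"y":0,"z":-19,"ax":0,"ay":0,"az":0},{"jaw":30,"x":-16,"y":0,"z":-19,"ax":0,"ay":0,"az":0},{"jaw":30,"x":0,"y":0,"z":0,"ax":0,"ay":9,"az":0},{"jaw":30,"x":0,"y":0,"z":0,"ax":0,"ay":9,"az":0},{"jaw":30,"x":0,"y":0,"z":0,"ax":0,"ay":9,"az":0},{"jaw":30,"x":0,"y":0,"z":0,"ax":0,"ay":9,"az":0},{"jaw":30,"x":0,"y":0,"z":0,"ax":0,"ay":9,"az":0},{"jaw":30,"x":0,"y":0,"z":0,"ax":0,"ay":0,"az":0}]'
python3 - <<'E'
from h import *
go([.53,.088,.1],tilt(85,0));go([.53,.088,.1],tilt(85,45));print(cur()[2]['q'])
E
```

```text
t: 21.65
eef_pos: [0.5443, 0.0877, 0.1056]
tool_rot: [-0.033, 0.046, 0.998, -0.004]
contact_force: [-0.1, 0.3, -1.7]
gripper_width: 0.703
t 21.6 at [544.3  87.7 105.6] shift [13.8 -1.   6.6] turn [-0.6 -3.7 -0.3] w 0.703 F [-0.1  0.3 -1.7]
t 21.6 at [544.3  87.7 105.6] shift [13.8 -1.   6.6] turn [-0.4 41.3 -0.5] w 0.703 F [-0.1  0.3 -1.7]
[ 0.58262025  0.82058439 -1.22672721  1.85728018  0.81073012  1.16790669
  0.52892807]
```

```bash
python3 -m crank '[{"jaw":30,"x":0,"y":0,"z":0,"ax":0,"ay":9,"az":0},{"jaw":30,"x":0,"y":0,"z":0,"ax":0,"ay":9,"az":0},{"jaw":30,"x":0,"y":0,"z":0,"ax":0,"ay":9,"az":0},{"jaw":30,"x":0,"y":0,"z":0,"ax":0,"ay":9,"az":0},{"jaw":30,"x":0,"y":0,"z":0,"ax":0,"ay":9,"az":0},{"jaw":30,"x":0,"y":0,"z":0,"ax":0,"ay":0,"az":0}]'
python3 - <<'E'
from h import *
go([.53,.088,.1],tilt(85,50));p,R,o=cur();print(o['q'])
R1=tilt(85,-40.4);C=R1.T@(np.array([.53,.088,.03])-np.array([.543,.0887,.018]));print(C,'bottom of cup now',(p+R@C)[2]-.03)
E
```

```text
t: 22.4
eef_pos: [0.5419, 0.088, 0.1034]
tool_rot: [-0.412, 0.044, 0.91, 0.012]
contact_force: [-0.5, 0.4, -0.7]
gripper_width: 0.701
t 22.4 at [541.9  88.  103.4] shift [ 5.2 -1.  11.2] turn [-0.5  1.3 -0.7] w 0.701 F [-0.5  0.4 -0.7]
[ 0.38547871  1.17847816 -1.09069976  1.31398068  0.4339349   1.85302493
  0.74427533]
[ 0.00203843 -0.00183036 -0.01749242] bottom of cup now 0.08651090484054012
```

```bash
python3 -m crank '[{"jaw":30,"x":-15,"y":0,"z":13.2,"ax":0,"ay":0,"az":0},{"jaw":30,"x":-15,"y":0,"z":13.2,"ax":0,"ay":0,"az":0},{"jaw":30,"x":-15,"y":0,"z":13.2,"ax":0,"ay":0,"az":0},{"jaw":30,"x":-13,"y":0,"z":11.5,"ax":0,"ay":0,"az":0},{"jaw":30,"x":-2,"y":0,"z":2,"ax":0,"ay":0,"az":0},{"jaw":30,"x":-1.5,"y":0,"z":1.5,"ax":0,"ay":0,"az":0},{"jaw":30,"x":0,"y":0,"z":0,"ax":0,"ay":0,"az":0}]'
```

```text
t: 23.28
eef_pos: [0.5422, 0.0872, 0.0244]
tool_rot: [-0.412, 0.043, 0.91, 0.013]
contact_force: [-0.6, -0.1, -1.3]
gripper_width: 0.697
```

```bash
python3 -m crank '[{"jaw":30,"x":-2,"y":0,"z":1.8,"ax":0,"ay":0,"az":0},{"jaw":30,"x":-2,"y":0,"z":1.8,"ax":0,"ay":0,"az":0},{"jaw":30,"x":-1.5,"y":0,"z":1.3,"ax":0,"ay":0,"az":0},{"jaw":30,"x":0,"y":0,"z":0,"ax":0,"ay":0,"az":0}]'
```

```text
t: 23.78
eef_pos: [0.5426, 0.0869, 0.0193]
tool_rot: [-0.412, 0.043, 0.91, 0.013]
contact_force: [2.3, -1.7, 11.1]
gripper_width: 0.7
```

Contact felt. Release, back off, straighten the tool.

```bash
python3 -m crank '[{"jaw":80,"x":0,"y":0,"z":0,"ax":0,"ay":0,"az":0},{"jaw":100,"x":0,"y":0,"z":0,"ax":0,"ay":0,"az":0},{"jaw":100,"x":0,"y":0,"z":0,"ax":0,"ay":0,"az":0},{"jaw":100,"x":0,"y":0,"z":0,"ax":0,"ay":0,"az":0},{"jaw":100,"x":0,"y":0,"z":-20,"ax":0,"ay":0,"az":0},{"jaw":100,"x":0,"y":0,"z":-40,"ax":0,"ay":0,"az":0},{"jaw":100,"x":14,"y":0,"z":-40,"ax":0,"ay":0,"az":0},{"jaw":100,"x":40,"y":0,"z":-30,"ax":0,"ay":0,"az":0},{"jaw":100,"x":40,"y":0,"z":-20,"ax":0,"ay":0,"az":0},{"jaw":100,"x":30,"y":0,"z":0,"ax":0,"ay":0,"az":0}]'
python3 -m crank '[{"jaw":100,"x":0,"y":0,"z":0,"ax":0,"ay":-9,"az":0},{"jaw":100,"x":0,"y":0,"z":0,"ax":0,"ay":-10,"az":0},{"jaw":100,"x":0,"y":0,"z":0,"ax":0,"ay":-10,"az":0},{"jaw":100,"x":0,"y":0,"z":0,"ax":0,"ay":-10,"az":0},{"jaw":100,"x":0,"y":0,"z":0,"ax":0,"ay":-9.7,"az":0},{"jaw":100,"x":0,"y":0,"z":0,"ax":0,"ay":0,"az":0}]'
python3 - <<'E'
from h import *
q=cup('scene');p=cup('top');save('ts5.png',np.hstack([cv2.resize(p[190:310,190:340],(500,400)),cv2.resize(q[220:380,270:420],(300,320)).repeat(1,0)[:320].copy() if 0 else cv2.resize(q[230:380,280:390],(293,400))]))
for s in sinks(): print(s)
p,R,o=cur();print(p,o['q'],o['t'])
E
```

```text
t: 25.02
eef_pos: [0.5742, 0.0849, 0.2103]
tool_rot: [-0.41, 0.045, 0.911, 0.01]
contact_force: [0.4, 0.7, -0.3]
gripper_width: 0.996
t: 25.78
eef_pos: [0.5698, 0.0872, 0.2083]
tool_rot: [-0.001, 0.042, 0.999, -0.007]
contact_force: [-0.4, -0.8, -0.5]
gripper_width: 1.006
scene cup [324. 285.] 1030 [0.003 0.036 0.06 ] 226 [559.1, 86.8, 63.5, 64.5, 85.7]
('top', [152.2, 217.4], 319, [606.6, 536.9, 84.6, 50.5, 56.4], [591.0, 515.0, 82.0])
('top', [279.1, 215.8], 35, [611.9, 169.0, 13.0, 43.9, 52.5], [604.0, 171.0, 16.0])
('top', [202.4, 229.4], 96, [573.4, 391.1, 30.1, 26.2, 2.5], [573.0, 391.0, 10.0])
('top', [238.6, 232.1], 89, [563.7, 285.9, 29.4, 25.7, 27.3], [565.0, 286.0, 7.0])
('top', [202.7, 270.9], 95, [450.8, 385.3, 26.6, 29.4, 39.7], [451.0, 386.0, 11.0])
('top', [253.8, 271.9], 95, [447.7, 239.3, 29.9, 26.7, 26.9], [448.0, 240.0, 7.0])
('top', [287.4, 301.7], 104, [362.8, 142.0, 30.0, 27.8, 10.3], [361.0, 142.0, 27.0])
[0.57364923 0.08639881 0.20800669] [ 0.10234089  0.3873015  -0.4658824   1.78402629  0.21263986  1.02449278
  1.03610102] 25.925
```

View pics/ts5.png

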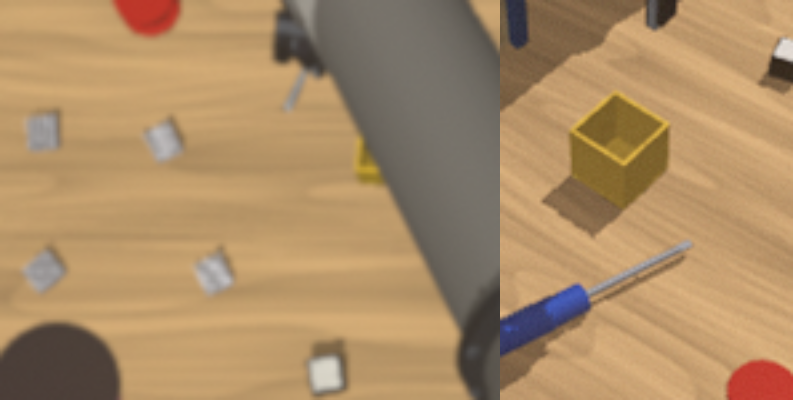

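The cup stands mouth-up; sink D got knocked to (448,239) mm. Now the sinks, nearest first.

```bash
cat >> h.py <<'E'
def go2(pos,jaw):
    """turn first, then shift in the TARGET axes; jaw folded to the smaller turn"""
    p,R,o=cur()
    b=min((jaw,jaw-180,jaw+180),key=lambda j:np.linalg.norm(Ro.from_matrix(R.T@down(j)).as_rotvec()))
    Rt=down(b);print('t',round(o['t'],1),'at',(p*1000).round(1),'jaw',b,'turn',Ro.from_matrix(R.T@Rt).as_rotvec(degrees=True).round(1),'shift',(Rt.T@(np.array(pos)-p)*1000).round(1),'w',round(o['gripper_width'],3),'q7',round(o['q'][6],2))
E
python3 -c "
from h import *
go2([.564,.286,.1],117)"
```

```text
t 25.9 at [573.6  86.4 208. ] jaw 117 turn [ -0.7  -0.3 -32.1] shift [-82.  182.2 108. ] w 0.999 q7 1.04
```

```bash
python3 -m crank '[{"jaw":60,"x":0,"y":0,"z":0,"ax":-0.7,"ay":-0.3,"az":-8},{"jaw":60,"x":0,"y":0,"z":0,"ax":0,"ay":0,"az":-8},{"jaw":60,"x":0,"y":0,"z":0,"ax":0,"ay":0,"az":-8},{"jaw":60,"x":0,"y":0,"z":0,"ax":0,"ay":0,"az":-8},{"jaw":60,"x":-20.5,"y":45.5,"z":15,"ax":0,"ay":0,"az":0},{"jaw":60,"x":-20.5,"y":45.5,"z":20,"ax":0,"ay":0,"az":0},{"jaw":60,"x":-20.5,"y":45.5,"z":30,"ax":0,"ay":0,"az":0},{"jaw":60,"x":-20.5,"y":45.5,"z":30,"ax":0,"ay":0,"az":0},{"jaw":60,"x":0,"y":0,"z":0,"ax":0,"ay":0,"az":0}]'
python3 - <<'E'
from h import *
go2([.564,.286,.004],117)
for s in sinks('scene'): print(s)
cup('top')
E
```

```text
t: 27.05
eef_pos: [0.5615, 0.2909, 0.1094]
tool_rot: [-0.001, -0.236, 0.972, 0.001]
contact_force: [0.3, -0.1, 0.4]
gripper_width: 0.599
t 27.1 at [561.5 290.9 109.4] jaw 117 turn [ 0.1 -0.1  0.3] shift [  0.   -5.5 105.4] w 0.599 q7 1.16
('scene', [388.4, 248.5], 86, [349.3, 136.4, 28.1, 26.5, 11.2], [362.0, 142.0, 26.0])
('scene', [417.8, 254.5], 53, [323.8, 208.1, 17.0, 67.6, 16.9], [593.0, 298.0, 287.0])
('scene', [465.9, 270.6], 316, [311.7, 319.5, 41.3, 116.9, 8.1], [304.0, 329.0, 6.0])
('scene', [444.8, 273.3], 33, [345.8, 287.8, 8.9, 29.0, 15.3], [538.0, 335.0, 217.0])
('scene', [406.7, 294.0], 133, [453.1, 241.8, 39.7, 25.0, 27.3], [453.0, 243.0, 5.0])
('scene', [466.3, 324.0], 184, [454.7, 386.4, 34.0, 32.2, 37.4], [455.0, 387.0, 12.0])
('scene', [331.0, 330.4], 117, [636.3, 158.1, 10.7, 98.1, 67.3], [638.0, 157.0, 14.0])
('scene', [400.8, 338.3], 171, [568.5, 289.8, 35.1, 25.3, 28.8], [567.0, 289.0, 7.0])
('scene', [445.0, 366.9], 187, [576.9, 393.4, 36.6, 24.9, 7.1], [577.0, 393.0, 6.0])
('scene', [501.4, 419.3], 84, [614.5, 525.2, 22.8, 47.3, 6.1], [619.0, 522.0, 10.0])
top cup [314. 227.] 163 [0.    0.034 0.635] 50 [567.9, 63.5, 69.6, 33.0, 34.5]
```

```bash
python3 -m crank '[{"jaw":60,"x":0,"y":-4,"z":40,"ax":0,"ay":0,"az":0},{"jaw":60,"x":0,"y":0,"z":35,"ax":0,"ay":0,"az":0},{"jaw":60,"x":0,"y":0,"z":20,"ax":0,"ay":0,"az":0},{"jaw":60,"x":0,"y":0,"z":9,"ax":0,"ay":0,"az":0},{"jaw":60,"x":0,"y":0,"z":0,"ax":0,"ay":0,"az":0},{"jaw":5,"x":0,"y":0,"z":0,"ax":0,"ay":0,"az":0},{"jaw":5,"x":0,"y":0,"z":0,"ax":0,"ay":0,"az":0},{"jaw":5,"x":0,"y":0,"z":0,"ax":0,"ay":0,"az":0},{"jaw":5,"x":0,"y":0,"z":0,"ax":0,"ay":0,"az":0},{"jaw":5,"x":0,"y":0,"z":0,"ax":0,"ay":0,"az":0}]' 30
python3 -m crank '[{"jaw":5,"x":0,"y":0,"z":-30,"ax":0,"ay":0,"az":0},{"jaw":5,"x":0,"y":0,"z":-50,"ax":0,"ay":0,"az":0},{"jaw":5,"x":0,"y":0,"z":-40,"ax":0,"ay":0,"az":0},{"jaw":5,"x":0,"y":0,"z":0,"ax":0,"ay":0,"az":0}]'
python3 - <<'E'
from h import *
cup('scene');cup('top')
go2([.5555,.084,.085],85)
E
```

```text
t: 28.4
eef_pos: [0.5669, 0.2828, 0.0101]
tool_rot: [0.003, -0.233, 0.972, -0.0]
contact_force: [-0.8, -0.3, 7.2]
gripper_width: 0.264
t: 28.9
eef_pos: [0.5676, 0.2838, 0.1327]
tool_rot: [0.005, -0.233, 0.972, 0.0]
contact_force: [-0.1, -0.5, -0.5]
gripper_width: 0.266
scene cup [324. 285.] 1069 [0.004 0.036 0.06 ] 239 [559.6, 87.1, 63.8, 65.6, 85.4]
top cup [312. 225.] 149 [0.002 0.049 0.664] 47 [579.6, 75.6, 64.5, 30.3, 57.0]
t 29.0 at [565.7 282.  128.8] jaw 85 turn [-0.1  0.3 32. ] shift [  -7.1 -198.2   43.8] w 0.265 q7 1.17
```

```bash
python3 -m crank '[{"jaw":5,"x":0,"y":0,"z":0,"ax":0,"ay":0,"az":8},{"jaw":5,"x":0,"y":0,"z":0,"ax":0,"ay":0,"az":8},{"jaw":5,"x":0,"y":0,"z":0,"ax":0,"ay":0,"az":8},{"jaw":5,"x":0,"y":0,"z":0,"ax":0,"ay":0,"az":8},{"jaw":5,"x":0,"y":-48,"z":0,"ax":0,"ay":0,"az":0},{"jaw":5,"x":0,"y":-48,"z":0,"ax":0,"ay":0,"az":0},{"jaw":5,"x":0,"y":-48,"z":0,"ax":0,"ay":0,"az":0},{"jaw":5,"x":0,"y":-46,"z":0,"ax":0,"ay":0,"az":0},{"jaw":5,"x":0,"y":0,"z":0,"ax":0,"ay":0,"az":0}]'
python3 - <<'E'
from h import *
go2([.5495,.0935,.078],85)
p=cup('scene');save('s6.png',cv2.resize(p[180:330,240:440],(800,600)))
E
```

```text
t: 30.12
eef_pos: [0.5477, 0.0875, 0.1268]
tool_rot: [0.0, 0.047, 0.999, -0.002]
contact_force: [-0.6, 0.4, -0.2]
gripper_width: 0.262
t 30.1 at [547.7  87.5 126.8] jaw 85 turn [-0.2  0.  -0.4] shift [-1.3  6.2 48.8] w 0.262 q7 0.98
scene cup [324. 285.] 1057 [0.003 0.036 0.06 ] 227 [559.0, 87.5, 64.5, 64.4, 85.4]
```

View pics/s6.png

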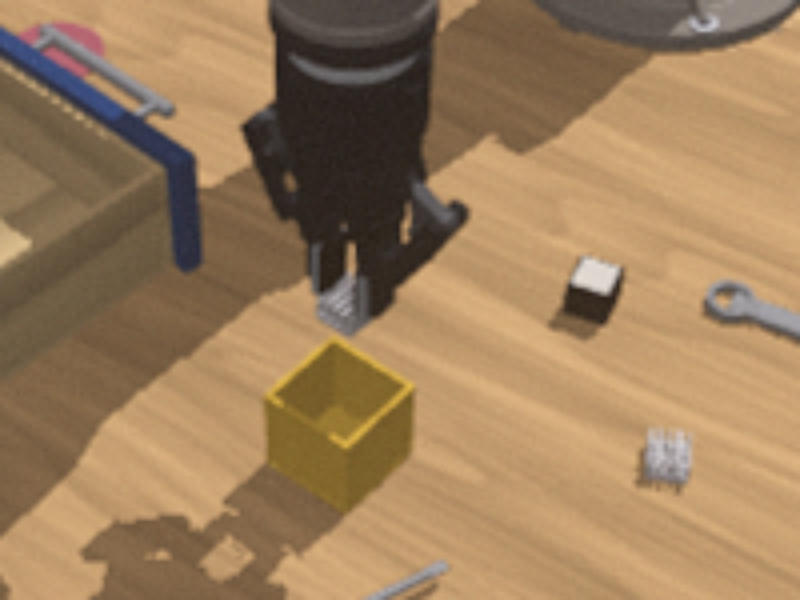

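The sink is held between the tips, above the cup's mouth. Lower to the rim and drop.

```bash
python3 -m crank '[{"jaw":5,"x":-1.3,"y":6,"z":20,"ax":0,"ay":0,"az":0},{"jaw":5,"x":0,"y":0,"z":20,"ax":0,"ay":0,"az":0},{"jaw":5,"x":0,"y":0,"z":9,"ax":0,"ay":0,"az":0},{"jaw":5,"x":0,"y":0,"z":0,"ax":0,"ay":0,"az":0},{"jaw":55,"x":0,"y":0,"z":0,"ax":0,"ay":0,"az":0},{"jaw":55,"x":0,"y":0,"z":0,"ax":0,"ay":0,"az":0},{"jaw":55,"x":0,"y":0,"z":0,"ax":0,"ay":0,"az":0},{"jaw":55,"x":0,"y":0,"z":-30,"ax":0,"ay":0,"az":0},{"jaw":55,"x":0,"y":0,"z":-30,"ax":0,"ay":0,"az":0},{"jaw":55,"x":0,"y":0,"z":0,"ax":0,"ay":0,"az":0}]'
python3 - <<'E'
from h import *
for s in sinks('scene',box=((.3,.7),(.02,.45))): print(s)
print([s for s in sinks()])
go2([.450,.241,.1],117)
E
```

```text
t: 31.42
eef_pos: [0.5525, 0.0993, 0.1423]
tool_rot: [0.004, 0.044, 0.999, 0.0]
contact_force: [0.6, 0.2, 0.3]
gripper_width: 0.552
('scene', [388.4, 248.5], 87, [349.3, 136.4, 28.1, 26.6, 11.2], [362.0, 142.0, 26.0])
('scene', [406.6, 293.8], 133, [453.6, 242.3, 37.2, 25.3, 22.9], [451.0, 242.0, 5.0])
('scene', [466.3, 324.0], 184, [454.7, 386.4, 34.0, 32.2, 37.4], [456.0, 388.0, 12.0])
('scene', [331.9, 329.9], 113, [635.7, 159.4, 6.7, 96.1, 66.0], [635.0, 158.0, 14.0])
('scene', [445.0, 366.8], 185, [576.9, 393.3, 36.6, 24.7, 7.2], [577.0, 393.0, 6.0])
[('top', [152.2, 217.4], 319, [606.6, 536.9, 84.6, 50.5, 56.4], [591.0, 514.0, 83.0]), ('top', [202.4, 229.4], 96, [573.4, 391.1, 30.1, 26.2, 2.5], [573.0, 391.0, 10.0]), ('top', [202.6, 270.9], 96, [451.0, 385.3, 27.1, 29.2, 38.3], [451.0, 387.0, 8.0]), ('top', [253.9, 271.9], 96, [447.7, 239.3, 29.9, 26.7, 26.9], [448.0, 239.0, 8.0]), ('top', [287.4, 301.7], 104, [362.8, 142.0, 30.0, 27.8, 10.3], [361.0, 142.0, 27.0])]
t 31.5 at [550.7  98.7 139.7] jaw 117 turn [ -0.1   0.2 -32.1] shift [ 25.1 172.6  39.7] w 0.549 q7 0.98
```

```bash
python3 -m crank '[{"jaw":60,"x":0,"y":0,"z":0,"ax":0,"ay":0,"az":-8},{"jaw":60,"x":0,"y":0,"z":0,"ax":0,"ay":0,"az":-8},{"jaw":60,"x":0,"y":0,"z":0,"ax":0,"ay":0,"az":-8},{"jaw":60,"x":0,"y":0,"z":0,"ax":0,"ay":0,"az":-8},{"jaw":60,"x":6,"y":43,"z":0,"ax":0,"ay":0,"az":0},{"jaw":60,"x":6,"y":43,"z":0,"ax":0,"ay":0,"az":0},{"jaw":60,"x":6,"y":43,"z":10,"ax":0,"ay":0,"az":0},{"jaw":60,"x":7,"y":43.5,"z":30,"ax":0,"ay":0,"az":0},{"jaw":60,"x":0,"y":0,"z":0,"ax":0,"ay":0,"az":0}]'
python3 - <<'E'
from h import *
go2([.450,.241,.006],117)
p=cup('scene');cup('top');save('s7.png',cv2.resize(p[240:330,270:390],(640,480)))
E
```

```text
t: 32.65
eef_pos: [0.446, 0.2434, 0.0967]
tool_rot: [-0.001, -0.237, 0.972, -0.0]
contact_force: [1.4, -0.4, 0.4]
gripper_width: 0.598
t 32.6 at [446.  243.4  96.7] jaw 117 turn [-0.  -0.1  0.4] shift [-2.5 -3.9 90.7] w 0.598 q7 1.09
scene cup [324. 285.] 1057 [0.003 0.036 0.06 ] 229 [559.3, 87.4, 64.8, 64.7, 85.7]
top cup [309. 232.] 467 [0.    0.019 0.063] 105 [555.6, 84.5, 59.9, 62.1, 84.8]
```

View pics/s7.png

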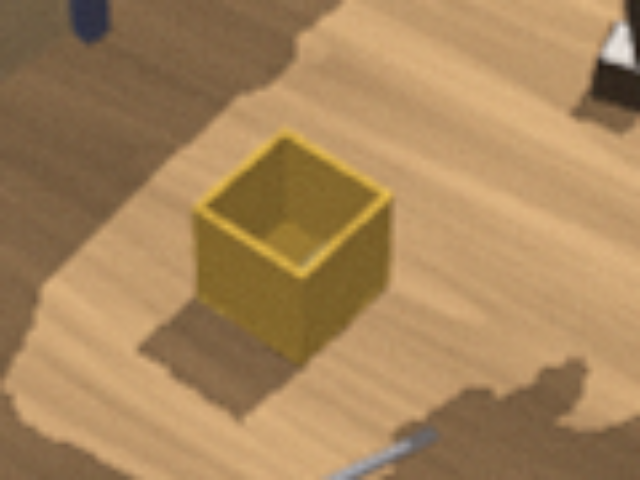

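A grey glint inside at (315,250): sink 1 is in the cup. Next sink.

```bash
python3 -m crank '[{"jaw":60,"x":-2,"y":-4,"z":35,"ax":0,"ay":0,"az":0},{"jaw":60,"x":0,"y":0,"z":30,"ax":0,"ay":0,"az":0},{"jaw":60,"x":0,"y":0,"z":18,"ax":0,"ay":0,"az":0},{"jaw":60,"x":0,"y":0,"z":8,"ax":0,"ay":0,"az":0},{"jaw":60,"x":0,"y":0,"z":0,"ax":0,"ay":0,"az":0},{"jaw":5,"x":0,"y":0,"z":0,"ax":0,"ay":0,"az":0},{"jaw":5,"x":0,"y":0,"z":0,"ax":0,"ay":0,"az":0},{"jaw":5,"x":0,"y":0,"z":0,"ax":0,"ay":0,"az":0},{"jaw":5,"x":0,"y":0,"z":0,"ax":0,"ay":0,"az":0},{"jaw":5,"x":0,"y":0,"z":0,"ax":0,"ay":0,"az":0}]' 30
python3 -m crank '[{"jaw":5,"x":0,"y":0,"z":-30,"ax":0,"ay":0,"az":0},{"jaw":5,"x":0,"y":0,"z":-50,"ax":0,"ay":0,"az":0},{"jaw":5,"x":0,"y":0,"z":-45,"ax":0,"ay":0,"az":0},{"jaw":5,"x":0,"y":0,"z":0,"ax":0,"ay":0,"az":0}]'
python3 -c "
from h import *
go2([.5655,.079,.078],85)"
```

```text
t: 34.0
eef_pos: [0.455, 0.239, 0.0092]
tool_rot: [0.003, -0.233, 0.972, -0.001]
contact_force: [-1.1, 0.1, 6.1]
gripper_width: 0.271
t: 34.5
eef_pos: [0.456, 0.2401, 0.1369]
tool_rot: [0.005, -0.233, 0.972, 0.0]
contact_force: [-0.7, 0.4, -0.5]
gripper_width: 0.266
t 34.5 at [456.  240.1 136.9] jaw 85 turn [ 0.   0.6 31.9] shift [-123.1 -150.9   58.9] w 0.266 q7 1.14
```

```bash
python3 -m crank '[{"jaw":5,"x":0,"y":0,"z":0,"ax":0,"ay":0.6,"az":8},{"jaw":5,"x":0,"y":0,"z":0,"ax":0,"ay":0,"az":8},{"jaw":5,"x":0,"y":0,"z":0,"ax":0,"ay":0,"az":8},{"jaw":5,"x":0,"y":0,"z":0,"ax":0,"ay":0,"az":8},{"jaw":5,"x":-31,"y":-38,"z":0,"ax":0,"ay":0,"az":0},{"jaw":5,"x":-31,"y":-38,"z":0,"ax":0,"ay":0,"az":0},{"jaw":5,"x":-31,"y":-38,"z":0,"ax":0,"ay":0,"az":0},{"jaw":5,"x":-30,"y":-37,"z":0,"ax":0,"ay":0,"az":0},{"jaw":5,"x":0,"y":0,"z":20,"ax":0,"ay":0,"az":0},{"jaw":5,"x":0,"y":0,"z":0,"ax":0,"ay":0,"az":0}]'
python3 -c "
from h import *
go2([.5655,.079,.078],85)"
```

```text
t: 35.75
eef_pos: [0.5613, 0.0765, 0.1112]
tool_rot: [-0.005, 0.044, 0.999, -0.003]
contact_force: [-0.2, 0.4, -0.1]
gripper_width: 0.266
t 35.8 at [561.3  76.5 111.2] jaw 85 turn [-0.4 -0.6 -0.1] shift [-4.   2.9 33.2] w 0.266 q7 1.0
```

```bash
python3 -m crank '[{"jaw":5,"x":-3,"y":2.5,"z":20,"ax":0,"ay":0,"az":0},{"jaw":5,"x":0,"y":0,"z":13,"ax":0,"ay":0,"az":0},{"jaw":5,"x":0,"y":0,"z":0,"ax":0,"ay":0,"az":0},{"jaw":55,"x":0,"y":0,"z":0,"ax":0,"ay":0,"az":0},{"jaw":55,"x":0,"y":0,"z":0,"ax":0,"ay":0,"az":0},{"jaw":55,"x":0,"y":0,"z":0,"ax":0,"ay":0,"az":0},{"jaw":55,"x":0,"y":0,"z":-30,"ax":0,"ay":0,"az":0},{"jaw":55,"x":0,"y":0,"z":-30,"ax":0,"ay":0,"az":0},{"jaw":55,"x":0,"y":0,"z":0,"ax":0,"ay":0,"az":0}]'
python3 -c "
from h import *
go2([.575,.392,.1],92.5)"
```

```text
t: 36.88
eef_pos: [0.5682, 0.0802, 0.143]
tool_rot: [-0.0, 0.044, 0.999, -0.002]
contact_force: [-0.2, 0.3, -0.4]
gripper_width: 0.547
t 36.9 at [568.2  80.2 143. ] jaw 92.5 turn [-0.2 -0.  -7.6] shift [-20.4 311.2  43. ] w 0.547 q7 1.02
```

```bash
python3 -m crank '[{"jaw":60,"x":0,"y":0,"z":0,"ax":0,"ay":0,"az":-8},{"jaw":60,"x":-3,"y":52,"z":0,"ax":0,"ay":0,"az":0},{"jaw":60,"x":-3,"y":52,"z":0,"ax":0,"ay":0,"az":0},{"jaw":60,"x":-3,"y":52,"z":0,"ax":0,"ay":0,"az":0},{"jaw":60,"x":-3,"y":52,"z":0,"ax":0,"ay":0,"az":0},{"jaw":60,"x":-3,"y":52,"z":10,"ax":0,"ay":0,"az":0},{"jaw":60,"x":-4,"y":51,"z":33,"ax":0,"ay":0,"az":0},{"jaw":60,"x":0,"y":0,"z":0,"ax":0,"ay":0,"az":0}]'
python3 - <<'E'
from h import *
go2([.575,.392,.006],92.5)
for s in sinks('scene',box=((.3,.62),(.02,.45))): print(s)
print([s for s in sinks(box=((.3,.62),(.02,.45)))])
E
```

```text
t: 37.88
eef_pos: [0.5645, 0.3954, 0.0918]
tool_rot: [-0.006, -0.029, 1.0, -0.002]
contact_force: [-0.9, -0.4, 1.2]
gripper_width: 0.603
t 37.9 at [564.5 395.4  91.8] jaw 92.5 turn [-0.2 -0.7  0.9] shift [-10.3  -3.9  85.8] w 0.603 q7 0.66
('scene', [388.4, 248.6], 87, [349.6, 136.3, 28.5, 26.6, 10.3], [362.0, 142.0, 26.0])
('scene', [434.9, 259.3], 240, [316.1, 249.0, 34.6, 96.5, 8.0], [311.0, 245.0, 6.0])
('scene', [473.5, 279.0], 57, [321.0, 346.6, 84.8, 18.5, 85.5], [604.0, 396.0, 301.0])
('scene', [473.2, 291.3], 43, [359.0, 364.2, 10.5, 59.9, 8.3], [599.0, 401.0, 270.0])
('scene', [438.5, 292.0], 26, [407.8, 301.6, 9.7, 24.9, 5.3], [570.0, 341.0, 199.0])
('scene', [498.1, 317.7], 49, [399.8, 437.5, 29.8, 10.1, 84.9], [564.0, 446.0, 200.0])
('scene', [464.0, 325.7], 95, [460.2, 384.8, 26.1, 23.0, 35.2], [461.0, 385.0, 11.0])
('scene', [445.0, 366.8], 187, [576.9, 393.3, 36.6, 24.7, 7.2], [576.0, 393.0, 6.0])
[('top', [315.1, 231.0], 43, [566.0, 64.5, 10.6, 30.7, 82.2], [562.0, 64.0, 28.0]), ('top', [303.3, 235.2], 70, [553.7, 98.1, 23.3, 25.2, 79.3], [553.0, 99.0, 12.0]), ('top', [202.6, 270.9], 99, [450.9, 385.9, 27.1, 29.8, 45.9], [452.0, 386.0, 10.0])]
```

```bash
python3 -m crank '[{"jaw":60,"x":-9,"y":-4,"z":32,"ax":0,"ay":-0.6,"az":0},{"jaw":60,"x":0,"y":0,"z":28,"ax":0,"ay":0,"az":0},{"jaw":60,"x":0,"y":0,"z":18,"ax":0,"ay":0,"az":0},{"jaw":60,"x":0,"y":0,"z":8,"ax":0,"ay":0,"az":0},{"jaw":60,"x":0,"y":0,"z":0,"ax":0,"ay":0,"az":0},{"jaw":5,"x":0,"y":0,"z":0,"ax":0,"ay":0,"az":0},{"jaw":5,"x":0,"y":0,"z":0,"ax":0,"ay":0,"az":0},{"jaw":5,"x":0,"y":0,"z":0,"ax":0,"ay":0,"az":0},{"jaw":5,"x":0,"y":0,"z":0,"ax":0,"ay":0,"az":0},{"jaw":5,"x":0,"y":0,"z":0,"ax":0,"ay":0,"az":0}]' 30
python3 -m crank '[{"jaw":5,"x":0,"y":0,"z":-30,"ax":0,"ay":0,"az":0},{"jaw":5,"x":0,"y":0,"z":-50,"ax":0,"ay":0,"az":0},{"jaw":5,"x":0,"y":0,"z":-45,"ax":0,"ay":0,"az":0},{"jaw":5,"x":0,"y":0,"z":0,"ax":0,"ay":0,"az":0}]'
python3 -c "
from h import *
go2([.5555,.09,.078],85)"
```

```text
t: 39.22
eef_pos: [0.5789, 0.3878, 0.0112]
tool_rot: [0.003, -0.026, 1.0, -0.001]
contact_force: [0.0, 0.1, 6.7]
gripper_width: 0.259
t: 39.72
eef_pos: [0.5797, 0.3897, 0.1396]
tool_rot: [0.006, -0.026, 1.0, 0.0]
contact_force: [0.8, 0.3, -0.4]
gripper_width: 0.261
t 39.7 at [579.7 389.7 139.6] jaw 85 turn [0.1 0.6 8. ] shift [  -2.  -300.7   61.6] w 0.261 q7 0.69
```

```bash
python3 -m crank '[{"jaw":5,"x":0,"y":0,"z":0,"ax":0,"ay":0.6,"az":8},{"jaw":5,"x":0,"y":-50,"z":0,"ax":0,"ay":0,"az":0},{"jaw":5,"x":0,"y":-50,"z":0,"ax":0,"ay":0,"az":0},{"jaw":5,"x":0,"y":-50,"z":0,"ax":0,"ay":0,"az":0},{"jaw":5,"x":0,"y":-50,"z":0,"ax":0,"ay":0,"az":0},{"jaw":5,"x":0,"y":-50,"z":0,"ax":0,"ay":0,"az":0},{"jaw":5,"x":-2,"y":-48,"z":0,"ax":0,"ay":0,"az":0},{"jaw":5,"x":0,"y":0,"z":20,"ax":0,"ay":0,"az":0},{"jaw":5,"x":0,"y":0,"z":0,"ax":0,"ay":0,"az":0}]'
python3 -c "
from h import *
go2([.5555,.09,.078],85)
cup('scene')"
```

```text
t: 40.85
eef_pos: [0.5518, 0.0896, 0.1143]
tool_rot: [-0.005, 0.044, 0.999, -0.002]
contact_force: [0.2, 0.0, -0.1]
gripper_width: 0.256
t 40.9 at [551.8  89.6 114.3] jaw 85 turn [-0.3 -0.5 -0.1] shift [-3.7  0.8 36.3] w 0.256 q7 0.97
scene cup [324. 285.] 961 [0.004 0.037 0.06 ] 212 [559.0, 86.6, 63.7, 64.4, 86.0]
```

```bash
python3 -m crank '[{"jaw":5,"x":-2.5,"y":1,"z":20,"ax":0,"ay":0,"az":0},{"jaw":5,"x":0,"y":0,"z":15,"ax":0,"ay":0,"az":0},{"jaw":5,"x":0,"y":0,"z":0,"ax":0,"ay":0,"az":0},{"jaw":55,"x":0,"y":0,"z":0,"ax":0,"ay":0,"az":0},{"jaw":55,"x":0,"y":0,"z":0,"ax":0,"ay":0,"az":0},{"jaw":55,"x":0,"y":0,"z":0,"ax":0,"ay":0,"az":0},{"jaw":55,"x":0,"y":0,"z":-30,"ax":0,"ay":0,"az":0},{"jaw":55,"x":0,"y":0,"z":-30,"ax":0,"ay":0,"az":0},{"jaw":55,"x":0,"y":0,"z":0,"ax":0,"ay":0,"az":0}]'
python3 -c "
from h import *
go2([.453,.386,.1],131);go2([.453,.386,.1],41)"
```

```text
t: 42.02
eef_pos: [0.558, 0.0919, 0.1437]
tool_rot: [-0.0, 0.044, 0.999, -0.001]
contact_force: [0.3, 0.3, -0.1]
gripper_width: 0.55
t 42.0 at [558.   91.9 143.7] jaw 131 turn [ -0.2  -0.1 -46.1] shift [-113.7  290.8   43.7] w 0.55 q7 0.99
t 42.0 at [558.   91.9 143.7] jaw 41 turn [-0.2  0.  43.9] shift [290.8 113.7  43.7] w 0.55 q7 0.99
```

```bash
python3 -m crank '[{"jaw":60,"x":0,"y":0,"z":0,"ax":0,"ay":0,"az":8.8},{"jaw":60,"x":0,"y":0,"z":0,"ax":0,"ay":0,"az":8.8},{"jaw":60,"x":0,"y":0,"z":0,"ax":0,"ay":0,"az":8.8},{"jaw":60,"x":0,"y":0,"z":0,"ax":0,"ay":0,"az":8.8},{"jaw":60,"x":0,"y":0,"z":0,"ax":0,"ay":0,"az":8.7},{"jaw":60,"x":48.5,"y":19,"z":0,"ax":0,"ay":0,"az":0},{"jaw":60,"x":48.5,"y":19,"z":0,"ax":0,"ay":0,"az":0},{"jaw":60,"x":48.5,"y":19,"z":0,"ax":0,"ay":0,"az":0},{"jaw":60,"x":48.5,"y":19,"z":0,"ax":0,"ay":0,"az":0},{"jaw":60,"x":48.5,"y":19,"z":10,"ax":0,"ay":0,"az":0},{"jaw":60,"x":48.5,"y":19,"z":33,"ax":0,"ay":0,"az":0},{"jaw":60,"x":0,"y":0,"z":0,"ax":0,"ay":0,"az":0}]'
python3 - <<'E'
from h import *
go2([.453,.386,.006],41)
print([s for s in sinks(box=((.3,.62),(.02,.45)))])
E
```

```text
t: 43.52
eef_pos: [0.4458, 0.3893, 0.0946]
tool_rot: [-0.004, 0.41, 0.912, -0.004]
contact_force: [-0.4, -0.4, -0.1]
gripper_width: 0.597
t 43.5 at [445.8 389.3  94.6] jaw 41 turn [-0.6 -0.2  0.5] shift [-7.2  3.3 88.6] w 0.597 q7 -0.29
[('top', [315.3, 230.6], 39, [566.1, 63.4, 29.5, 8.7, 0.1], [564.0, 64.0, 30.0]), ('top', [304.9, 234.6], 103, [555.9, 95.0, 31.6, 26.5, 89.7], [553.0, 93.0, 24.0])]
```

```bash
python3 -m crank '[{"jaw":60,"x":-7,"y":3,"z":34,"ax":-0.5,"ay":0,"az":0},{"jaw":60,"x":0,"y":0,"z":28,"ax":0,"ay":0,"az":0},{"jaw":60,"x":0,"y":0,"z":18,"ax":0,"ay":0,"az":0},{"jaw":60,"x":0,"y":0,"z":8,"ax":0,"ay":0,"az":0},{"jaw":60,"x":0,"y":0,"z":0,"ax":0,"ay":0,"az":0},{"jaw":5,"x":0,"y":0,"z":0,"ax":0,"ay":0,"az":0},{"jaw":5,"x":0,"y":0,"z":0,"ax":0,"ay":0,"az":0},{"jaw":5,"x":0,"y":0,"z":0,"ax":0,"ay":0,"az":0},{"jaw":5,"x":0,"y":0,"z":0,"ax":0,"ay":0,"az":0},{"jaw":5,"x":0,"y":0,"z":0,"ax":0,"ay":0,"az":0}]' 30
python3 -m crank '[{"jaw":5,"x":0,"y":0,"z":-30,"ax":0,"ay":0,"az":0},{"jaw":5,"x":0,"y":0,"z":-50,"ax":0,"ay":0,"az":0},{"jaw":5,"x":0,"y":0,"z":-45,"ax":0,"ay":0,"az":0},{"jaw":5,"x":0,"y":0,"z":0,"ax":0,"ay":0,"az":0}]'
python3 -c "
from h import *
go2([.556,.082,.078],85)"
```

```text
t: 44.82
eef_pos: [0.458, 0.3828, 0.0107]
tool_rot: [0.0, 0.414, 0.91, 0.002]
contact_force: [-0.7, -1.0, 6.2]
gripper_width: 0.266
t: 45.32
eef_pos: [0.4592, 0.384, 0.1387]
tool_rot: [0.002, 0.414, 0.91, 0.005]
contact_force: [0.4, -0.1, -0.9]
gripper_width: 0.263
t 45.3 at [459.2 384.  138.7] jaw 85 turn [  0.6   0.2 -43.9] shift [-122.8 -292.4   60.7] w 0.263 q7 -0.26
```

```bash
python3 -m crank '[{"jaw":5,"x":0,"y":0,"z":0,"ax":0,"ay":0,"az":-8.8},{"jaw":5,"x":0,"y":0,"z":0,"ax":0,"ay":0,"az":-8.8},{"jaw":5,"x":0,"y":0,"z":0,"ax":0,"ay":0,"az":-8.8},{"jaw":5,"x":0,"y":0,"z":0,"ax":0,"ay":0,"az":-8.8},{"jaw":5,"x":0,"y":0,"z":0,"ax":0.6,"ay":0,"az":-8.7},{"jaw":5,"x":-20.5,"y":-49,"z":0,"ax":0,"ay":0,"az":0},{"jaw":5,"x":-20.5,"y":-49,"z":0,"ax":0,"ay":0,"az":0},{"jaw":5,"x":-20.5,"y":-49,"z":0,"ax":0,"ay":0,"az":0},{"jaw":5,"x":-20.5,"y":-49,"z":0,"ax":0,"ay":0,"az":0},{"jaw":5,"x":-20.5,"y":-49,"z":0,"ax":0,"ay":0,"az":0},{"jaw":5,"x":-20.5,"y":-47,"z":0,"ax":0,"ay":0,"az":0},{"jaw":5,"x":0,"y":0,"z":20,"ax":0,"ay":0,"az":0}]'
python3 -m crank '[{"jaw":5,"x":0,"y":0,"z":0,"ax":0,"ay":0,"az":0}]'
python3 -c "
from h import *
go2([.556,.082,.08],85)
cup('scene')"
```

```text
t: 46.82
eef_pos: [0.556, 0.0743, 0.1167]
tool_rot: [0.001, 0.048, 0.999, -0.005]
contact_force: [-0.8, 0.9, -0.4]
gripper_width: 0.263
t: 46.95
eef_pos: [0.5525, 0.0792, 0.115]
tool_rot: [-0.002, 0.044, 0.999, -0.005]
contact_force: [0.5, 0.6, -0.1]
gripper_width: 0.262
t 47.0 at [552.5  79.2 115. ] jaw 85 turn [-0.5 -0.3 -0.1] shift [-3.3  3.1 35. ] w 0.262 q7 0.97
scene cup [324. 285.] 903 [0.007 0.04  0.061] 218 [559.8, 87.0, 63.9, 66.0, 84.8]
```

```bash
python3 -m crank '[{"jaw":5,"x":-3,"y":3,"z":20,"ax":0,"ay":0,"az":0},{"jaw":5,"x":0,"y":0,"z":14,"ax":0,"ay":0,"az":0},{"jaw":5,"x":0,"y":0,"z":0,"ax":0,"ay":0,"az":0},{"jaw":55,"x":0,"y":0,"z":0,"ax":0,"ay":0,"az":0},{"jaw":55,"x":0,"y":0,"z":0,"ax":0,"ay":0,"az":0},{"jaw":55,"x":0,"y":0,"z":0,"ax":0,"ay":0,"az":0},{"jaw":80,"x":0,"y":0,"z":-30,"ax":0,"ay":0,"az":0},{"jaw":100,"x":0,"y":0,"z":-40,"ax":0,"ay":0,"az":0},{"jaw":100,"x":50,"y":0,"z":-40,"ax":0,"ay":0,"az":0},{"jaw":100,"x":50,"y":0,"z":-40,"ax":0,"ay":0,"az":0},{"jaw":100,"x":0,"y":0,"z":0,"ax":0,"ay":0,"az":0}]'
python3 - <<'E'
from h import *
go2([.5575,.086,.12],85)
q=cup('scene');p=cup('top');save('ts8.png',np.hstack([cv2.resize(p[200:320,250:450],(500,300)),cv2.resize(q[240:330,270:390],(300,300))]))
E
```

```text
t: 48.38
eef_pos: [0.4593, 0.0934, 0.2344]
tool_rot: [0.003, 0.043, 0.999, -0.005]
contact_force: [0.1, -0.7, -0.6]
gripper_width: 0.999
t 48.4 at [459.3  93.4 234.4] jaw 85 turn [-0.5  0.3  0.1] shift [-98.5   1.2 114.4] w 0.999 q7 1.03
scene cup [324. 286.] 781 [0.006 0.042 0.061] 219 [559.4, 87.0, 64.1, 65.2, 84.5]
```

View pics/ts8.png

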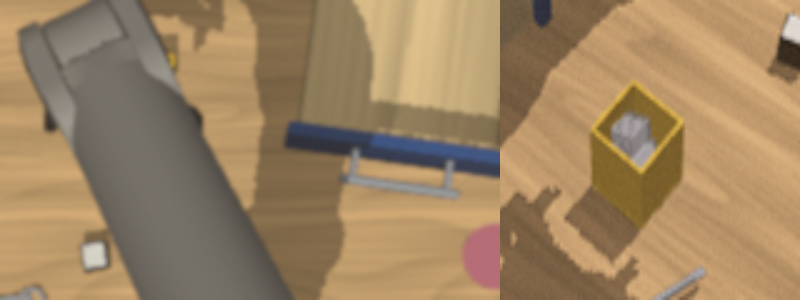

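Scene half: sinks visible inside the cup (635,135), none left outside. Now grip the cup from above.

```bash
python3 -m crank '[{"jaw":100,"x":-50,"y":1,"z":30,"ax":-0.5,"ay":0.3,"az":0},{"jaw":100,"x":-48,"y":0,"z":40,"ax":0,"ay":0,"az":0},{"jaw":100,"x":0,"y":0,"z":30,"ax":0,"ay":0,"az":0},{"jaw":100,"x":0,"y":0,"z":0,"ax":0,"ay":0,"az":0}]'
python3 - <<'E'
from h import *
go2([.5575,.086,.02],85)
c=eyes.calibration('top');P=plane(c,[[388.8,272],[432.8,277.6]],.082);print(P.round(4),P.mean(0).round(4))
E
```

```text
t: 48.98
eef_pos: [0.5559, 0.0837, 0.1268]
tool_rot: [-0.007, 0.044, 0.999, -0.0]
contact_force: [0.1, 0.9, 0.2]
gripper_width: 0.998
t 49.0 at [555.9  83.7 126.8] jaw 85 turn [-0.1 -0.7 -0.1] shift [ -1.4   2.4 106.8] w 0.998 q7 0.98
[[ 0.4362 -0.1377  0.082 ]
 [ 0.4205 -0.2555  0.082 ]] [ 0.4284 -0.1966  0.082 ]
```

```bash
python3 -m crank '[{"jaw":100,"x":-1,"y":2,"z":35,"ax":0,"ay":-0.6,"az":0},{"jaw":100,"x":0,"y":0,"z":35,"ax":0,"ay":0,"az":0},{"jaw":100,"x":0,"y":0,"z":25,"ax":0,"ay":0,"az":0},{"jaw":100,"x":0,"y":0,"z":10,"ax":0,"ay":0,"az":0},{"jaw":100,"x":0,"y":0,"z":0,"ax":0,"ay":0,"az":0},{"jaw":40,"x":0,"y":0,"z":0,"ax":0,"ay":0,"az":0},{"jaw":40,"x":0,"y":0,"z":0,"ax":0,"ay":0,"az":0},{"jaw":40,"x":0,"y":0,"z":0,"ax":0,"ay":0,"az":0},{"jaw":40,"x":0,"y":0,"z":0,"ax":0,"ay":0,"az":0}]' 50
python3 -m crank '[{"jaw":40,"x":0,"y":0,"z":-20,"ax":0,"ay":0,"az":0},{"jaw":40,"x":0,"y":0,"z":-40,"ax":0,"ay":0,"az":0},{"jaw":40,"x":0,"y":0,"z":-40,"ax":0,"ay":0,"az":0},{"jaw":40,"x":0,"y":0,"z":-30,"ax":0,"ay":0,"az":0},{"jaw":40,"x":0,"y":0,"z":0,"ax":0,"ay":0,"az":0}]'
python3 -c "
from h import *
go2([.532,-.211,.15],81.6)
cup('scene')"
```

```text
t: 50.1
eef_pos: [0.5601, 0.0867, 0.0273]
tool_rot: [0.004, 0.044, 0.999, 0.0]
contact_force: [-0.3, -1.1, 5.6]
gripper_width: 0.69
t: 50.72
eef_pos: [0.5599, 0.0871, 0.1593]
tool_rot: [0.005, 0.044, 0.999, 0.001]
contact_force: [0.4, -0.1, -2.2]
gripper_width: 0.693
t 50.7 at [559.9  87.1 159.3] jaw 81.6 turn [0.1 0.6 3.4] shift [ -15.9 -299.     9.3] w 0.693 q7 0.99
scene cup [320. 249.] 718 [0.137 0.169 0.192] 0 []
```

```bash
python3 -m crank '[{"jaw":40,"x":0,"y":0,"z":0,"ax":0,"ay":0.5,"az":3.4},{"jaw":40,"x":-2,"y":-35,"z":0,"ax":0,"ay":0,"az":0},{"jaw":40,"x":-2,"y":-40,"z":0,"ax":0,"ay":0,"az":0},{"jaw":40,"x":-2,"y":-40,"z":0,"ax":0,"ay":0,"az":0},{"jaw":40,"x":-2,"y":-40,"z":0,"ax":0,"ay":0,"az":0},{"jaw":40,"x":-2,"y":-40,"z":0,"ax":0,"ay":0,"az":0},{"jaw":40,"x":-2,"y":-40,"z":0,"ax":0,"ay":0,"az":0},{"jaw":40,"x":-2,"y":-40,"z":0,"ax":0,"ay":0,"az":0},{"jaw":40,"x":-2,"y":-24,"z":0,"ax":0,"ay":0,"az":0},{"jaw":40,"x":0,"y":0,"z":0,"ax":0,"ay":0,"az":0}]'
python3 - <<'E'
from h import *
go2([.532,-.211,.0493],81.6)
p=cup('scene');save('s9.png',cv2.resize(p[100:340,50:370],(800,600)))
E
```

```text
t: 52.02
eef_pos: [0.5285, -0.2138, 0.1541]
tool_rot: [-0.003, 0.076, 0.997, 0.0]
contact_force: [0.1, 0.8, -1.5]
gripper_width: 0.699
t 52.0 at [ 528.5 -213.8  154.1] jaw 81.6 turn [ 0.  -0.4 -0.3] shift [ -3.    3.3 104.8] w 0.699 q7 1.51
scene cup [228. 194.] 449 [0.132 0.158 0.186] 0 []
```

View pics/s9.png

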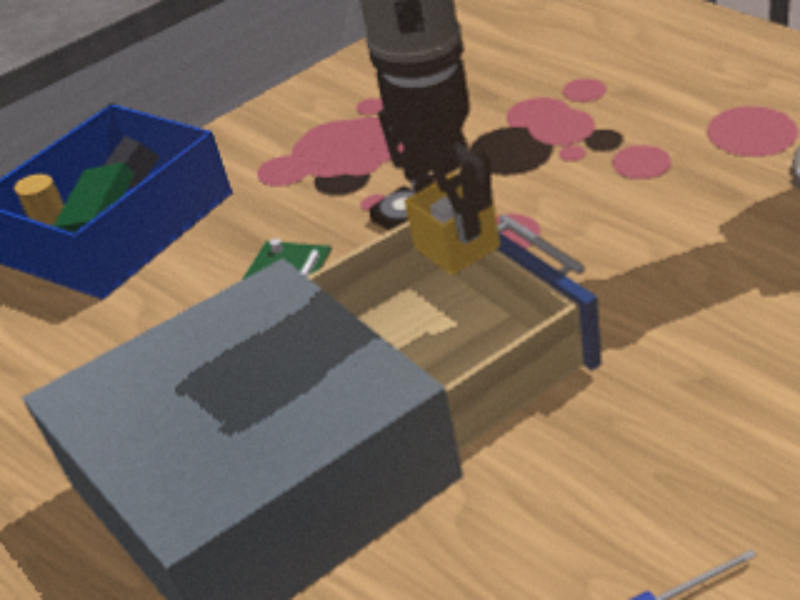

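The cup, with a sink visible in it, hangs over the open drawer (cup (450,225)). Lower it.

```bash
python3 -m crank '[{"jaw":40,"x":-3,"y":3,"z":20,"ax":0,"ay":-0.3,"az":0},{"jaw":40,"x":0,"y":0,"z":25,"ax":0,"ay":0,"az":0},{"jaw":40,"x":0,"y":0,"z":25,"ax":0,"ay":0,"az":0},{"jaw":40,"x":0,"y":0,"z":20,"ax":0,"ay":0,"az":0},{"jaw":40,"x":0,"y":0,"z":8,"ax":0,"ay":0,"az":0},{"jaw":40,"x":0,"y":0,"z":3,"ax":0,"ay":0,"az":0},{"jaw":40,"x":0,"y":0,"z":0,"ax":0,"ay":0,"az":0}]'
```

```text
t: 52.95
eef_pos: [0.5341, -0.209, 0.0551]
tool_rot: [0.001, 0.074, 0.997, 0.0]
contact_force: [-0.0, -0.6, -1.5]
gripper_width: 0.691
```

```bash
python3 -m crank '[{"jaw":40,"x":0,"y":0,"z":3,"ax":0,"ay":0,"az":0},{"jaw":40,"x":0,"y":0,"z":2,"ax":0,"ay":0,"az":0},{"jaw":40,"x":0,"y":0,"z":1.5,"ax":0,"ay":0,"az":0},{"jaw":40,"x":0,"y":0,"z":0,"ax":0,"ay":0,"az":0}]'
```

```text
t: 53.45
eef_pos: [0.5351, -0.2093, 0.0493]
tool_rot: [0.002, 0.074, 0.997, -0.0]
contact_force: [-0.2, 0.1, 4.2]
gripper_width: 0.695
```

```bash
python3 -m crank '[{"jaw":80,"x":0,"y":0,"z":0,"ax":0,"ay":0,"az":0},{"jaw":100,"x":0,"y":0,"z":0,"ax":0,"ay":0,"az":0},{"jaw":100,"x":0,"y":0,"z":0,"ax":0,"ay":0,"az":0},{"jaw":100,"x":0,"y":0,"z":0,"ax":0,"ay":0,"az":0},{"jaw":100,"x":0,"y":0,"z":-20,"ax":0,"ay":0,"az":0},{"jaw":100,"x":0,"y":0,"z":-40,"ax":0,"ay":0,"az":0},{"jaw":100,"x":0,"y":0,"z":-50,"ax":0,"ay":0,"az":0},{"jaw":100,"x":0,"y":0,"z":-50,"ax":0,"ay":0,"az":0},{"jaw":100,"x":0,"y":0,"z":0,"ax":0,"ay":0,"az":0}]'
python3 -m crank '[{"jaw":30,"x":20,"y":0,"z":0,"ax":0,"ay":0,"az":10},{"jaw":30,"x":20,"y":0,"z":0,"ax":0,"ay":0,"az":10},{"jaw":30,"x":20,"y":0,"z":0,"ax":0,"ay":0,"az":10},{"jaw":30,"x":0,"y":0,"z":0,"ax":0,"ay":0,"az":10},{"jaw":30,"x":0,"y":0,"z":0,"ax":0,"ay":0,"az":10},{"jaw":30,"x":0,"y":0,"z":0,"ax":0,"ay":0,"az":10},{"jaw":30,"x":0,"y":0,"z":0,"ax":0,"ay":0,"az":10},{"jaw":30,"x":0,"y":0,"z":0,"ax":0,"ay":0,"az":10},{"jaw":30,"x":0,"y":0,"z":0,"ax":0,"ay":0,"az":10},{"jaw":30,"x":0,"y":0,"z":0,"ax":0,"ay":0,"az":0}]'
python3 - <<'E'
from h import *
go2([.4285,-.195,.15],-8.4)
p=cup('top',.082);save('t10.png',cv2.resize(p[150:300,340:500],(640,600)));cup('scene',.082)
for n in('top','scene'):
    for s in sinks(n,box=((.45,.62),(-.3,-.12))): print(s)
E
```

```text
t: 54.58
eef_pos: [0.5364, -0.2095, 0.2141]
tool_rot: [0.006, 0.074, 0.997, -0.001]
contact_force: [-0.4, -0.3, -0.7]
gripper_width: 0.999
t: 55.82
eef_pos: [0.4768, -0.19, 0.2081]
tool_rot: [0.0, 0.757, 0.654, 0.001]
contact_force: [0.2, -0.2, 0.3]
gripper_width: 0.301
t 55.8 at [ 476.8 -190.   208.1] jaw -8.4 turn [ 0.1 -0.   0.1] shift [-12.  -47.   58.1] w 0.301 q7 0.06
top cup [405. 239.] 112 [0.024 0.071 0.352] 37 [534.0, -185.5, 19.0, 59.1, 88.3]
scene cup [236. 224.] 679 [0.029 0.063 0.082] 170 [534.5, -205.1, 67.5, 64.3, 81.8]
('top', [397.7, 270.5], 123, [447.5, -172.5, 70.1, 39.3, 56.0], [438.0, -154.0, 87.0])
('scene', [234.6, 217.9], 112, [486.5, -266.4, 35.7, 39.9, 84.3], [526.0, -219.0, 63.0])
```

View pics/t10.png

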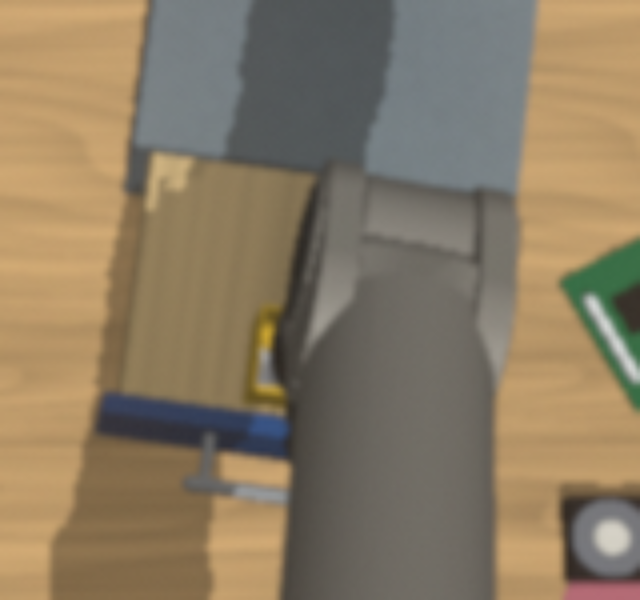

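Cup upright in the drawer with sinks inside (265,365). Now grip the bar and shut it.

```bash
python3 -m crank '[{"jaw":30,"x":-12,"y":-46,"z":0,"ax":0,"ay":0,"az":0},{"jaw":30,"x":0,"y":0,"z":30,"ax":0,"ay":0,"az":0},{"jaw":30,"x":0,"y":0,"z":20,"ax":0,"ay":0,"az":0},{"jaw":30,"x":0,"y":0,"z":0,"ax":0,"ay":0,"az":0}]' 60
python3 -c "
from h import *
go2([.4285,-.1945,.065],-8.4)"
```

```text
t: 56.52
eef_pos: [0.4288, -0.195, 0.1569]
tool_rot: [-0.001, 0.757, 0.654, -0.0]
contact_force: [0.8, -0.0, 1.5]
gripper_width: 0.304
t 56.5 at [ 428.8 -195.   156.9] jaw -8.4 turn [-0.1 -0.1  0. ] shift [ 0.5 -0.4 91.9] w 0.304 q7 0.09
```

```bash
python3 -m crank '[{"jaw":30,"x":0,"y":0,"z":35,"ax":0,"ay":0,"az":0},{"jaw":30,"x":0,"y":0,"z":35,"ax":0,"ay":0,"az":0},{"jaw":30,"x":0,"y":0,"z":21,"ax":0,"ay":0,"az":0},{"jaw":30,"x":0,"y":0,"z":0,"ax":0,"ay":0,"az":0},{"jaw":0,"x":0,"y":0,"z":0,"ax":0,"ay":0,"az":0},{"jaw":0,"x":0,"y":0,"z":0,"ax":0,"ay":0,"az":0},{"jaw":0,"x":0,"y":0,"z":0,"ax":0,"ay":0,"az":0},{"jaw":0,"x":0,"y":0,"z":0,"ax":0,"ay":0,"az":0}]' 60
python3 -m crank '[{"jaw":0,"x":0,"y":5,"z":0,"ax":0,"ay":0,"az":0},{"jaw":0,"x":0,"y":12,"z":0,"ax":0,"ay":0,"az":0},{"jaw":0,"x":0,"y":18,"z":0,"ax":0,"ay":0,"az":0},{"jaw":0,"x":0,"y":20,"z":0,"ax":0,"ay":0,"az":0},{"jaw":0,"x":0,"y":20,"z":0,"ax":0,"ay":0,"az":0},{"jaw":0,"x":0,"y":20,"z":0,"ax":0,"ay":0,"az":0},{"jaw":0,"x":0,"y":20,"z":0,"ax":0,"ay":0,"az":0},{"jaw":0,"x":0,"y":18,"z":0,"ax":0,"ay":0,"az":0},{"jaw":0,"x":0,"y":14,"z":0,"ax":0,"ay":0,"az":0},{"jaw":0,"x":0,"y":8,"z":0,"ax":0,"ay":0,"az":0},{"jaw":0,"x":0,"y":0,"z":0,"ax":0,"ay":0,"az":0}]'
```

```text
t: 57.52
eef_pos: [0.4312, -0.1956, 0.0682]
tool_rot: [0.002, 0.757, 0.653, 0.001]
contact_force: [-0.9, 1.2, 6.9]
gripper_width: 0.103
t: 58.9
eef_pos: [0.5849, -0.2185, 0.0682]
tool_rot: [0.002, 0.757, 0.653, 0.001]
contact_force: [0.7, -0.4, 5.1]
gripper_width: 0.104
```

```bash
for i in 1; do python3 -m crank '[{"jaw":0,"x":0,"y":3,"z":0,"ax":0,"ay":0,"az":0},{"jaw":0,"x":0,"y":3,"z":0,"ax":0,"ay":0,"az":0},{"jaw":0,"x":0,"y":3,"z":0,"ax":0,"ay":0,"az":0},{"jaw":0,"x":0,"y":0,"z":0,"ax":0,"ay":0,"az":0}]'; done
python3 -m crank '[{"jaw":0,"x":0,"y":2,"z":0,"ax":0,"ay":0,"az":0},{"jaw":0,"x":0,"y":2,"z":0,"ax":0,"ay":0,"az":0},{"jaw":0,"x":0,"y":0,"z":0,"ax":0,"ay":0,"az":0}]'
```

```text
t: 59.4
eef_pos: [0.5931, -0.2197, 0.0683]
tool_rot: [0.001, 0.757, 0.653, 0.001]
contact_force: [0.7, -0.5, 6.8]
gripper_width: 0.104
t: 59.78
eef_pos: [0.5968, -0.2203, 0.0682]
tool_rot: [0.001, 0.757, 0.653, 0.001]
contact_force: [1.1, -0.6, 6.6]
gripper_width: 0.099
```

```bash
python3 -m crank '[{"jaw":0,"x":0,"y":2,"z":0,"ax":0,"ay":0,"az":0},{"jaw":0,"x":0,"y":2,"z":0,"ax":0,"ay":0,"az":0},{"jaw":0,"x":0,"y":0,"z":0,"ax":0,"ay":0,"az":0}]'
python3 -m crank '[{"jaw":0,"x":0,"y":2,"z":0,"ax":0,"ay":0,"az":0},{"jaw":0,"x":0,"y":0,"z":0,"ax":0,"ay":0,"az":0}]'
python3 -m crank '[{"jaw":0,"x":0,"y":2,"z":0,"ax":0,"ay":0,"az":0},{"jaw":0,"x":0,"y":0,"z":0,"ax":0,"ay":0,"az":0}]'
```

```text
t: 60.15
eef_pos: [0.5976, -0.2204, 0.0682]
tool_rot: [-0.001, 0.757, 0.653, -0.001]
contact_force: [-10.9, 3.1, 15.2]
gripper_width: 0.101
t: 60.4
eef_pos: [0.5976, -0.2204, 0.0682]
tool_rot: [-0.003, 0.757, 0.653, -0.002]
contact_force: [-15.4, 4.3, 21.5]
gripper_width: 0.103
t: 60.65
eef_pos: [0.5976, -0.2204, 0.0681]
tool_rot: [-0.004, 0.758, 0.653, -0.004]
contact_force: [-21.4, 5.0, 26.6]
gripper_width: 0.099
```

The drawer is hard against its stop. Ease off, release, retreat upward.

```bash
python3 -m crank '[{"jaw":0,"x":0,"y":-3,"z":0,"ax":0,"ay":0,"az":0},{"jaw":30,"x":0,"y":-1,"z":0,"ax":0,"ay":0,"az":0},{"jaw":30,"x":0,"y":0,"z":0,"ax":0,"ay":0,"az":0},{"jaw":30,"x":0,"y":0,"z":0,"ax":0,"ay":0,"az":0},{"jaw":30,"x":0,"y":0,"z":-20,"ax":0,"ay":0,"az":0},{"jaw":30,"x":0,"y":0,"z":-40,"ax":0,"ay":0,"az":0},{"jaw":30,"x":0,"y":-30,"z":-50,"ax":0,"ay":0,"az":0},{"jaw":30,"x":60,"y":0,"z":-40,"ax":0,"ay":0,"az":0},{"jaw":30,"x":60,"y":0,"z":0,"ax":0,"ay":0,"az":0},{"jaw":30,"x":60,"y":0,"z":0,"ax":0,"ay":0,"az":0},{"jaw":30,"x":60,"y":0,"z":0,"ax":0,"ay":0,"az":0},{"jaw":30,"x":0,"y":0,"z":0,"ax":0,"ay":0,"az":0}]'
python3 - <<'E'
from h import *
p,d,c=cam('top');q,_,_=cam('scene');save('t11.png',cv2.resize(p[160:320,190:530],(800,376)))
print(sinks('scene',box=((.3,.62),(.02,.45))));print(cur()[0])
E
```

```text
t: 62.15
eef_pos: [0.6049, 0.0209, 0.2137]
tool_rot: [-0.0, 0.754, 0.657, 0.003]
contact_force: [-0.1, -0.5, -0.3]
gripper_width: 0.296
[('scene', [388.4, 248.5], 86, [349.3, 136.4, 28.1, 26.5, 11.2], [363.0, 142.0, 26.0])]
[0.60453527 0.01226792 0.21277142]
```

View pics/t11.png

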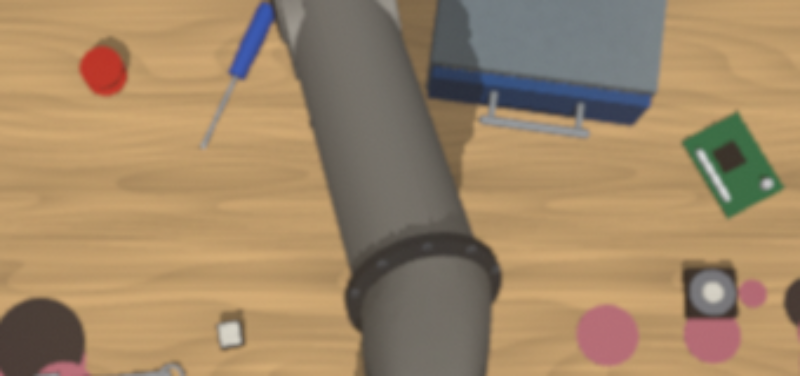

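Drawer shut (the light strip of the open start is gone), bar further in than at the start, bench clear of sinks, other things in place.

```bash
python3 -m crank '[{"jaw":30,"x":0,"y":0,"z":0,"ax":0,"ay":0,"az":0},{"jaw":30,"x":0,"y":0,"z":0,"ax":0,"ay":0,"az":0}]'; python3 -c "
from h import *
print(cur()[2]['joint_vel'].round(3) if hasattr(cur()[2]['joint_vel'],'round') else cur()[2]['joint_vel']);print(ticket.hand_in())"
```

```text
t: 62.55
eef_pos: [0.6043, 0.0118, 0.2121]
tool_rot: [0.001, 0.758, 0.652, 0.001]
contact_force: [0.3, 1.0, 0.4]
gripper_width: 0.298
[-0.004  0.003 -0.005 -0.    -0.003 -0.001  0.   ]
the job is handed in; nothing more can be done
None
```

The job is handed in at 62.6 s of the 208 s allowed. The drawer is shut, with the cup standing mouth-up inside it and all four heat sinks in the cup. I got there this way:
- Pulled the drawer open about 165 mm.
- Turned the cup over in two 90° steps with a regrasp.
- Dropped the four sinks in on the bench.
- Lowered the loaded cup into the drawer.
- Pushed the drawer shut by its bar.

**Last checks:**
- **Cup:** before closing, its rim was at z ≈ 0.082, which is right for a 60 mm cup on the drawer floor, and the sinks inside it lay below the rim.
- **Drawer:** it met its stop, with the reading unchanged while the push rose to about 21 N. The bar ended about 5 mm further in than at the start.
- **Bench:** no sinks are left on it. The relay is within about a millimetre of its first position. The screwdriver, spool, board and fan look undisturbed in the last picture. The bottle and most of the spanner were outside that picture, so I did not recheck them at the end.
- **Arm:** still, and touching nothing.

**Problems or disagreements:**
- One sink was knocked about 45 mm partway through, and I located it again.
- The two cameras disagreed by 3–4 mm, so I averaged them.
- I could not see the cup once the drawer was shut.

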